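# Mist and close a tile mould

### The job

Get the tile mould ready: first press the pump cap of the clamped mist bottle fully down and let it come back up, then pick up the holed cover plate by its rib and lower it over the two locating pins of the sloping mould bed until it lies flush on the bed. Do not drop or ram the plate, let go of it when it is home, and leave the other things on the table where they are.

Things in the scene. Friction and masses are not known exactly. Their poses are not given: they have to be found in the camera images.
- plate: aluminium mould cover plate, 150 (x) x 170 (y) x 12 mm, 0.45-0.8 kg, lying flat on the table, yaw within 0.4 rad. Origin: centre of its underside, z up. Grip rib in its middle: 14 mm thick (x), 70 mm long (y), 12 to 48 mm above the underside. Two through holes, 13.5 mm diameter, at x, y = (50, 45) and (-30, -45) mm: it fits one way round only
- face: the mould bed's sloping steel top, 180 (x) x 200 (y) mm, star-shaped tile form in the middle. Origin: centre of the surface, 120 mm above the table; z is its normal, leaning 25 degrees towards the robot's side; x runs up the slope, away from the robot, y across. The plate seats with its x along this x and its origin at (0, s, 0), s as told for the pins
- pin_upper (a point): middle of the upper pin's slot, (50, 45, 0) mm on the face; the lower one's is at (-30, -45, 0). The two steel pins, 12 mm diameter, stand square to the face, 22 mm high, the top 2 mm tapering to 9 mm diameter. Both are clamped off the slots' middles by the same s, -12 to +12 mm along the face's y; s is not reported (nor in this point): feel or look for it
- bed: the whole mould bed: grey stand, base 170 x 200 mm, carrying the sloping top; fixed to the table. Origin: centre of its base at table height, straight below the centre of the sloping face
- cap (a joint): travel of the mist bottle's sprung pump cap: 0 up, 0.008 m fully down; about 1.5 N to start, 5.5 N fully down; springs back by itself
- cap_top (a point): centre of the top of the white pump cap, 30 mm in diameter and flat, its short nozzle pointing at the bed; 184 mm above the table when up. The grey bottle (56 mm diameter) is clamped to the table on the bed's left (+y), about 165 mm from the bed's centre
- hammer: mason's hammer lying along x, 260 mm long (bystander; origin at its middle)
- tiles: stack of three 95 mm tiles, 36 mm high (bystander; origin under its centre)
- chips: two small 50 mm tiles stacked, 24 mm high (bystander; origin under its centre)
- bottle: plain blue bottle, 64 mm diameter, 190 mm high, with a screw cap (bystander; origin under its centre)
- bowl: terracotta bowl, 100 mm wide, 45 mm high (bystander; origin under its centre)
- stone: stone block 130 x 90 x 70 mm (bystander; origin under its centre)
- block: wooden block 60 x 70 x 50 mm (bystander; origin under its centre)
Things that resemble listed ones, but are neither listed nor needed, are in the scene too. Of the things that look like the plate, the middle-sized one is meant.

How it is judged:
By the outcome, as a careful person would: the job done as asked, in the order asked, and still so for the second after the job is handed in, with the robot touching nothing.
It also fails if it takes over 72 s, if anything falls off the work surface, if the arm or the gripper's body presses on something with over 40 N, if the wrist force passes 120 N, or if a joint passes its speed limit or range.

### The arm

A 7-joint arm with a two-finger parallel gripper is mounted at the origin on the work surface. World frame = base frame: x ahead of the robot, y to its left, z up, the work surface at z = 0. Lengths are in m, angles in rad, forces in N, time in s.
With the tool pointing down it reaches from about 0.4 to 0.875 m from the base axis. Payload 4.4 kg.
Tool frame: the origin (TCP) lies midway between the tips of the shut fingers; the grasp point (between the pads) lies 19 mm behind it (bot.grasp_offset is the y of the grasp point in the tool frame, in m); y points along the fingers, z is the direction in which the jaws open and shut, and the axes are right-handed (so a half turn about y gives the same grasp; the last joint's range is limited). The gripper opens to 85 mm and grips with 20 to 120 N. Pads are 22 mm wide; open, the fingers measure 114 mm over their backs; the gripper's body (76 mm by 85 mm) begins 54 mm behind the grasp point. The pads swing forward as they close: fully open they stand 13 mm farther back than shut.
Start: joints at [-1.263, 0.628, 0.038, 1.517, -0.027, 0.996, -0.02], TCP at [0.237, 0.605, 0.231] pointing down, gripper open.
Joint ranges: [-3.06, 3.06], [-0.37, 2.12], [-1.25, 1.32], [0.18, 2.47], [-1.1, 4.24], [0.23, 1.98], [-2.94, 2.94]. Speed limits (rad/s): [2.57, 2.57, 3.14, 3.14, 3.14, 3.14, 3.14].

### API

Orientations are given as a unit quaternion [w, x, y, z].
In Python, from rig import readout, optics, job_done, bot gives the robot as it stands.
- The arm moves only by the shell command python3 -m jog 'ROWS' [FORCE]. ROWS is JSON, a list of rows, each an object of numbers: "dx", "dy", "dz": the shift along the tool's x, y, z in m; "ax", "ay", "az": the turn, a rotation vector about the tool's x, y, z in degrees; "hand": the opening in per cent of the stroke, from 0 (shut) to 100 (fully open). A call has 1 to 12 rows; each row shifts and turns the commanded pose from where the row before left it, along the tool's axes as they then stand; what a row does not reach is not made up. A row lasts 1/12 s, in which the tool goes at most 41.7 mm and 7.16 degrees, less where a joint would pass 70% of its speed; a pose out of reach is approached as far as the arm can. A call with a gripper value outside its range is refused whole. The fingers move at their own pace and stop on an object; FORCE is the grip in N (left out, the last holds). Time passes only in rows, so rows that do not move let the fingers close. It gives the time, the measured TCP pose, the force and the opening at its end, in the units of the state.
- readout.observe(): the state, without advancing time (a new reading comes with each control period).
- optics.read_camera(name): name is "scene" or "top"; returns the picture (384x512x3 uint8, red, green, blue); there is no depth.
- optics.camera_info(name): a dict with "fx", "fy", "cx", "cy" (pixels), "k1" (the pictures are not rectified: a ray, as slopes to the right and down, at radius r is drawn at 1 + k1 r^2 times it, then the intrinsics apply), "R" (3x3) and "t" (3): a world point X has camera coordinates R X + t. Camera axes: x right, y down, z forward; pixel columns grow to the right and rows downward; lengths in m; the calibration is good to about 2 mm. A picture is of the moment at which its call begins. camera_info takes no time and is no camera call.
- job_done(): hands the job in, once; it reports no verdict.
The state is a dict: "time": time; "joint_pos": joint angles; "qd": joint speeds; "joint_torque": joint torques, N m; "tool_pos": TCP position; "eef_rot": TCP orientation; "ft_force": force on the tool from outside, world axes, zero at the start; "moment": the same for the moment, N m; "grip_width": opening from 0.0 (shut) to 1.0 (fully open).
Only numpy, scipy, OpenCV 4.12 (cv2) and the standard library are available. Lean on these libraries where they do the work, as an engineer would, in place of code of your own. Each camera call takes 0.05 s, during which the arm holds its last target.

## Working session

There is one attempt and no reset: what is moved stays moved. The work goes in short steps, Python scripts to look and compute and a shell command to move; the robot and the scene stay as the last step left them, time stands still between calls to the robot, and variables do not carry over. Pictures are saved under pics/ and viewed, and the job is handed in when it is done.

```bash
ls; mkdir -p pics; python3 - <<'E'
from rig import readout, optics, bot
import cv2, numpy as np
print(readout.observe()); print(bot.grasp_offset)
for n in("scene","top"):
    im=optics.read_camera(n); cv2.imwrite(f"pics/{n}0.png",im[:,:,::-1]); print(n,optics.camera_info(n))
E
```

```text
pics
{'time': 0.0, 'joint_pos': array([-1.26279404,  0.62933273,  0.03842287,  1.51835123, -0.02700399,
        0.99627695, -0.01999735]), 'qd': array([-0.00029134, -0.00097901, -0.00317511, -0.00018803, -0.00077803,
        0.0020527 , -0.00200573]), 'joint_torque': array([-6.23463911e-04, -5.63386953e+01,  1.22595448e+00, -1.93440109e+01,
        1.10119113e-02,  1.07644260e-02,  8.17976002e-06]), 'tool_pos': array([0.23709169, 0.60456452, 0.23040277]), 'eef_rot': array([-0.69414954,  0.6954367 , -0.13150383,  0.13126669]), 'ft_force': array([-0.01859903, -1.09313126,  0.7849779 ]), 'moment': array([0.06173682, 0.09047543, 0.04075253]), 'grip_width': 1.0008558909453973}
-0.0187
scene {'fx': 408.4889158570552, 'fy': 408.4889158570552, 'cx': 248.59377906462854, 'cy': 192.4245764483188, 'k1': -0.10033656555206798, 'R': array([[ 0.73630995,  0.67653296, -0.01228056],
       [ 0.51681854, -0.57401277, -0.63514403],
       [-0.43674507,  0.46131604, -0.77229609]]), 't': array([-0.38391408, -0.16877946,  1.56262433])}
top {'fx': 492.3006309423248, 'fy': 492.3006309423248, 'cx': 254.60271635543813, 'cy': 191.89619403478872, 'k1': 0.016950644154379076, 'R': array([[-0.01978339, -0.99980243, -0.00192727],
       [-0.98792777,  0.01984459, -0.15363892],
       [ 0.15364682, -0.0011355 , -0.98812518]]), 't': array([0.02418059, 0.54514113, 1.46328374])}
```

View pics/scene0.png

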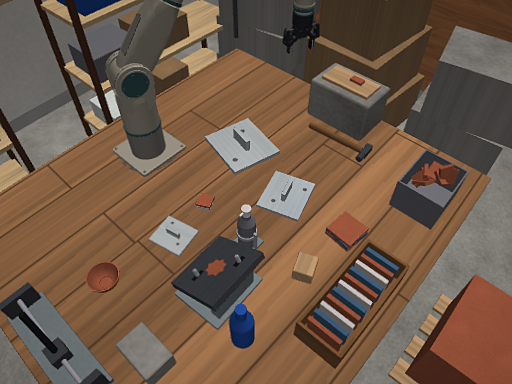

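View pics/top0.png

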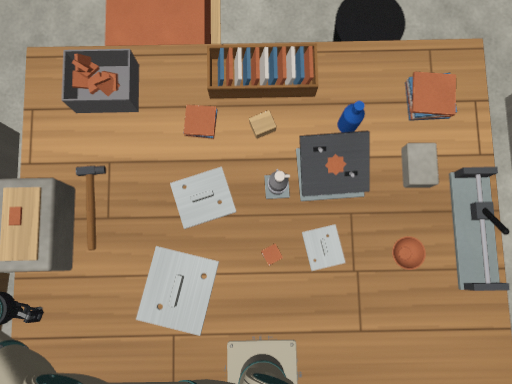

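The scene view shows three ribbed plates, and the meant one is the middle-sized plate at top px (203,197). The cap is at top px (280,176), and the bed is at (334,163) with its pins at (320,150) and (350,174). I'll zoom in next.

```bash
cat > h.py <<'E'
import cv2, numpy as np
from rig import readout, optics, bot
def K(i): return np.array([[i['fx'],0,i['cx']],[0,i['fy'],i['cy']],[0,0,1]])
def ray(n,px):
    i=optics.camera_info(n); p=cv2.undistortPoints(np.array([[px]],float),K(i),np.array([i['k1'],0,0,0.]))[0,0]
    d=i['R'].T@np.array([p[0],p[1],1]); return -i['R'].T@i['t'], d/np.linalg.norm(d)
def onz(n,px,z):
    o,d=ray(n,px); return o+d*(z-o[2])/d[2]
def onplane(n,px,p0,nn):
    o,d=ray(n,px); return o+d*(np.dot(np.array(p0)-o,nn)/np.dot(d,nn))
def proj(n,X):
    i=optics.camera_info(n); return cv2.projectPoints(np.array(X,float).reshape(-1,1,3),cv2.Rodrigues(i['R'])[0],i['t'],K(i),np.array([i['k1'],0,0,0.]))[0][:,0]
def tri(p1,p2):
    o1,d1=ray("scene",p1);o2,d2=ray("top",p2)
    A=np.stack([d1,-d2],1); s=np.linalg.lstsq(A,o2-o1,rcond=None)[0]
    a=o1+d1*s[0];b=o2+d2*s[1]; return (a+b)/2,np.linalg.norm(a-b)
def crop(im,x0,y0,w,h,f,name):
    cv2.imwrite(name,cv2.resize(im[y0:y0+h,x0:x0+w],None,fx=f,fy=f,interpolation=cv2.INTER_CUBIC))
E
python3 - <<'E'
import cv2
from h import crop
t=cv2.imread("pics/top0.png");s=cv2.imread("pics/scene0.png")
crop(t,165,120,210,110,3.8,"pics/t1.png")
crop(s,165,165,155,160,3.7,"pics/s1.png")
E
```

```text
(no output)
```

View pics/t1.png

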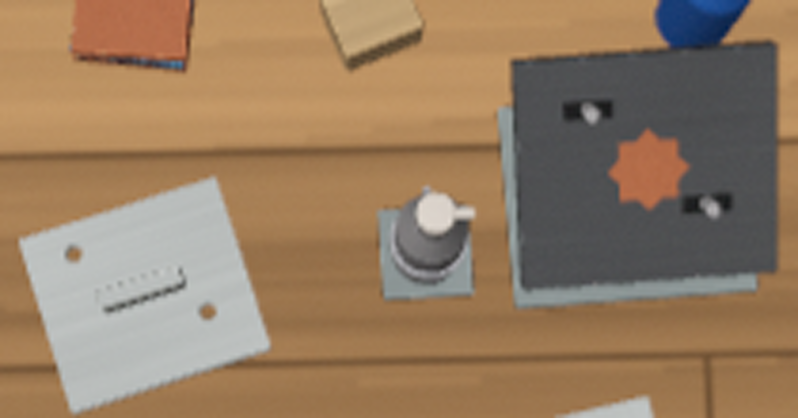

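View pics/s1.png

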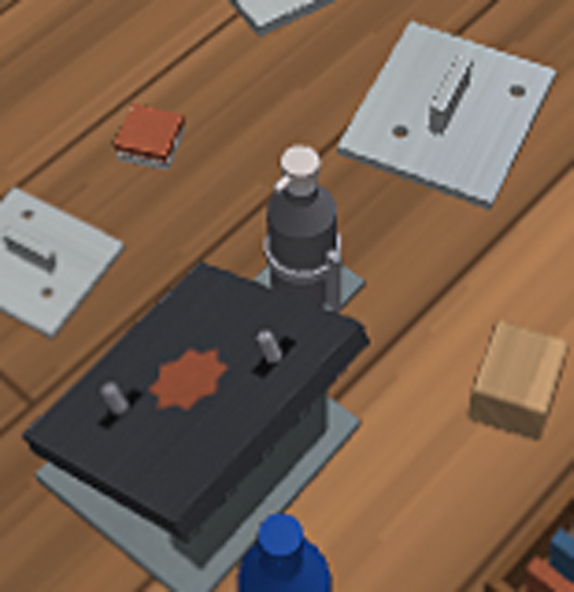

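The crops show clear plate corners and holes, both pins with their slots, and the white cap. Next I'll measure them with masks and rays.

```bash
python3 - <<'E'
import cv2, numpy as np
from h import *
T=cv2.imread("pics/top0.png");S=cv2.imread("pics/scene0.png")
def quad(im,roi,lo,hi,z=None):
    x,y,w,h=roi; c=im[y:y+h,x:x+w]; hsv=cv2.cvtColor(c,cv2.COLOR_BGR2HSV)
    m=cv2.inRange(hsv,lo,hi); m=cv2.morphologyEx(m,cv2.MORPH_OPEN,np.ones((3,3)))
    m=cv2.morphologyEx(m,cv2.MORPH_CLOSE,np.ones((9,9)))
    cs=cv2.findContours(m,cv2.RETR_EXTERNAL,cv2.CHAIN_APPROX_NONE)[0]; k=max(cs,key=cv2.contourArea)
    return k.reshape(-1,2)+[x,y], cv2.contourArea(k)
k,a=quad(T,(165,160,75,75),(0,0,140),(180,60,255)); print("plate area",a)
P=np.array([onz("top",p,0.012)[:2] for p in k.astype(float)])
r=cv2.minAreaRect((P*1000).astype(np.float32)); print("plate rect top",r)
# holes
g=cv2.cvtColor(T,cv2.COLOR_BGR2GRAY)
def blob(im,cx,cy,r,pred):
    c=im[cy-r:cy+r+1,cx-r:cx+r+1].astype(float); w=pred(c); yy,xx=np.mgrid[cy-r:cy+r+1,cx-r:cx+r+1]
    return np.array([(w*xx).sum()/w.sum(),(w*yy).sum()/w.sum()])
dark=lambda c: np.clip(np.median(c)-15-c,0,None)
gs=cv2.cvtColor(S,cv2.COLOR_BGR2GRAY)
H=[]
for cx,cy in((184,187),(219,202)):
    p=blob(g,cx,cy,4,dark); q=onz("top",p,0.011);H.append(q[:2]); print("hole",p,q)
for cx,cy in((305,190),(273,200)):
    p=blob(gs,cx,cy,4,dark); q=onz("scene",p,0.011); print("hole scene",p,q)
H=np.array(H)
d=H[0]-H[1]; yaw=np.arctan2(d[1],d[0])-np.arctan2(90,80); R=np.array([[np.cos(yaw),-np.sin(yaw)],[np.sin(yaw),np.cos(yaw)]])
print("sep",np.linalg.norm(d),"yaw",yaw,"centre",H.mean(0)-R@[.01,0])
# cap
for n,im,roi in(("top",T,(272,165,22,22)),("scene",S,(236,200,20,16))):
    x,y,w,h=roi;c=im[y:y+h,x:x+w];hs=cv2.cvtColor(c,cv2.COLOR_BGR2HSV); m=((hs[...,2]>190)&(hs[...,1]<60)).astype(np.uint8)
    print(n);print("\n".join("".join(".#"[v] for v in r) for r in m))
    ks=max(cv2.findContours(m,0,1)[0],key=cv2.contourArea).reshape(-1,2)+[x,y]; print(cv2.boundingRect(ks), onz(n,ks.mean(0),.184))
# face
k,a=quad(T,(290,125,90,80),(0,0,30),(180,80,95)); print("face area",a, cv2.minAreaRect(k.astype(np.float32)))
ap=cv2.approxPolyDP(k.reshape(-1,1,2),4,True).reshape(-1,2); print("top face",ap.tolist())
k,a=quad(S,(165,225,105,95),(0,0,25),(180,90,72)); ap=cv2.approxPolyDP(k.reshape(-1,1,2),4,True).reshape(-1,2); print("scene face",a,ap.tolist())
E
```

```text
plate area 2574.5
plate rect top ((538.4119873046875, 169.92926025390625), (153.08494567871094, 182.803955078125), 17.071596145629883)
hole [183.72093023 186.28924419] [0.57255224 0.23454776 0.011     ]
hole [219.07361963 201.57361963] [0.52210137 0.12444377 0.011     ]
hole scene [304.390625   189.11418269] [0.57279051 0.22945386 0.011     ]
hole scene [272.77819083 200.06071871] [0.52283037 0.11954048 0.011     ]
sep 0.12111225008131618 yaw 0.2969811119595287 centre [0.53776456 0.17656942]
top
......................
......................
......................
......................
......................
......................
.....######...........
....#######...........
...#########..........
...#########..........
...###############....
...###############....
...#########..........
...#########..........
....#######...........
.....#####............
......................
......................
......................
......................
......................
......................
(275, 171, 15, 10) [ 0.56843619 -0.06165288  0.184     ]
scene
....................
....................
....................
....................
....................
.......######.......
......########......
......#########.....
.....##########.....
.....##########.....
......########......
.......######.......
....................
.....##.............
....##..............
....#...............
(241, 205, 10, 7) [ 0.56911518 -0.06120584  0.184     ]
face area 3956.0 ((334.93365478515625, 163.00445556640625), (60.1331787109375, 70.11102294921875), 86.18592071533203)
top face [[368, 132], [300, 136], [302, 194], [368, 190]]
scene face 4237.0 [[255, 225], [237, 225], [237, 240], [218, 236], [173, 281], [209, 304], [216, 319], [250, 284], [252, 270], [263, 258], [252, 248]]
```

```bash
python3 - <<'E'
import cv2
from h import crop
t=cv2.imread("pics/top0.png");s=cv2.imread("pics/scene0.png")
crop(t,295,125,80,75,8,"pics/t2.png")
crop(s,170,230,100,70,8,"pics/s2.png")
E
```

```text
(no output)
```

View pics/t2.png

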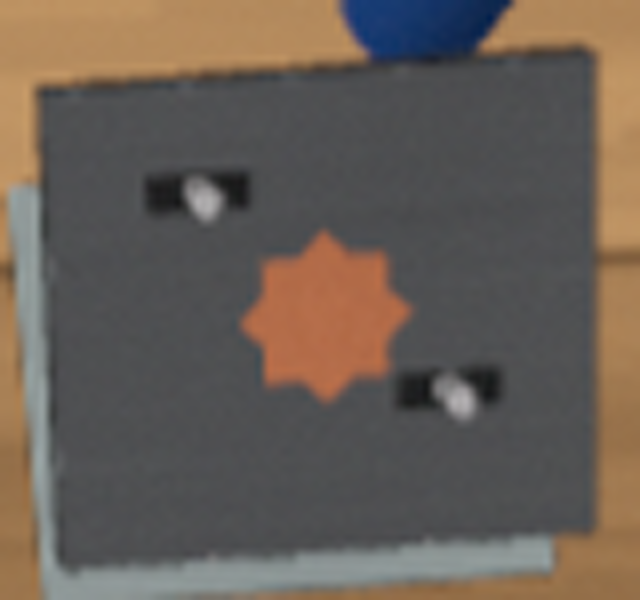

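View pics/s2.png

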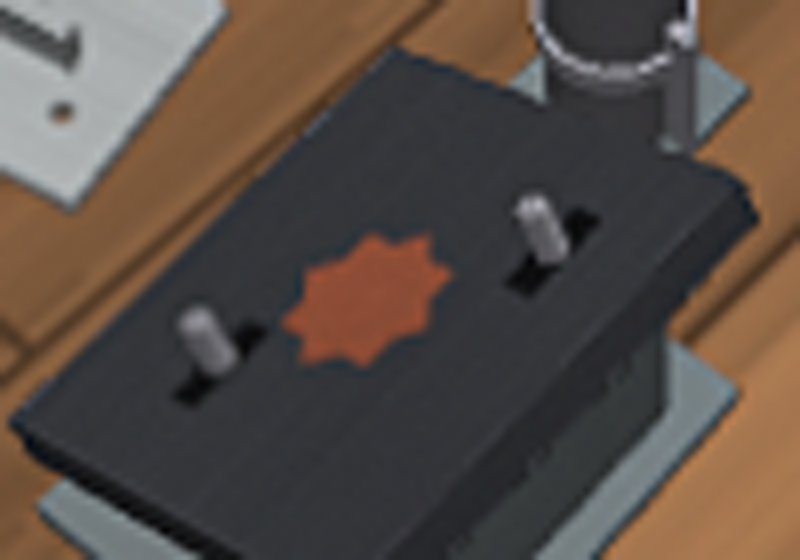

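The top crop shows the slots at (198,192) and (449,388) and the star at (326,318). The pins stand close to the slots' middles, so s is small. I'll solve for the face pose and s from these points.

```bash
cat > face.py <<'E'
import numpy as np
from h import *
from scipy.optimize import least_squares
t=np.radians(25)
def frame(p):
    x,y,w=p; Rz=cv2.Rodrigues(np.array([0,0,w]))[0]; Ry=cv2.Rodrigues(np.array([0,-t,0]))[0]
    return Rz@Ry, np.array([x,y,.12])
F=lambda a,x0,y0:(np.array(a)+.5)/8-.5+[x0,y0]
if __name__=="__main__":
    L={'o':(0,0,0),'su':(.05,.045,0),'sl':(-.03,-.045,0)}
    topC={'UL':((38,88),(.09,.1,0)),'UR':((592,48),(.09,-.1,0)),'LR':((596,532),(-.09,-.1,0)),'LL':((62,572),(-.09,.1,0))}
    tp=[((326,318),L['o']),((198,192),L['su']),((449,388),L['sl'])]+list(topC.values())
    sc=[((368,300),L['o']),((552,250),L['su']),((221,363),L['sl'])]
    tops={'top':[((207,209),(.05,.045,.0215)),((461,408),(-.03,-.045,.0215))],'scene':[((530,204),(.05,.045,.0215)),((194,320),(-.03,-.045,.0215))]}
    D={'top':(tp,295,125),'scene':(sc,170,230)}
    def res(p,cams):
        R,o=frame(p[:3]); e=[]
        for c in cams:
            l,x0,y0=D[c]
            X=np.array([o+R@np.array(b) for a,b in l]); e.append((proj(c,X)-[F(a,x0,y0) for a,b in l]).ravel())
            X=np.array([o+R@(np.array(b)+[0,p[3],0]) for a,b in tops[c]]); e.append((proj(c,X)-[F(a,x0,y0) for a,b in tops[c]]).ravel())
        return np.concatenate(e)
    for cams in(['top'],['scene'],['top','scene']):
        r=least_squares(res,[.57,-.22,0,0],args=(cams,)); print(cams,np.round(r.x,4)); print(np.round(r.fun,1).tolist())
E
python3 face.py
python3 - <<'E'
from h import *
print(onz("top",(279.2,175.5),.184),onz("scene",(245.7,208),.184))
E
```

```text
['top'] [ 6.105e-01 -2.231e-01  5.640e-02 -1.000e-04]
[-0.3, -0.1, -0.2, 0.0, -0.2, -0.0, 0.2, 0.7, 0.4, 0.5, 0.2, 0.1, -0.1, 0.2, -0.1, -0.7, 0.0, -0.8]
['scene'] [ 6.105e-01 -2.274e-01  6.020e-02  2.000e-04]
[-0.2, -0.2, 0.1, -0.0, -0.0, 0.1, 0.0, 0.1, 0.1, 0.0]
['top', 'scene'] [ 0.6103 -0.2244  0.0569 -0.0009]
[0.2, -0.1, 0.3, 0.0, 0.3, -0.0, 0.7, 0.8, 0.9, 0.5, 0.7, 0.1, 0.4, 0.2, 0.6, -0.7, 0.7, -0.8, 0.5, -0.9, 0.8, -0.7, 0.7, -0.7, 0.5, -0.3, 0.6, -0.5]
[ 0.56821014 -0.05581444  0.184     ] [ 0.56943664 -0.06091592  0.184     ]
```

Both cameras agree on s ≈ 0 (±1 mm) and on relative positions. They differ from each other by about 4.5 mm in y. Next I'll get the tool axes so I can plan the moves.

```bash
cat >> h.py <<'E'
from scipy.spatial.transform import Rotation as Ro
def tool():
    o=readout.observe(); q=o['eef_rot']; return o,Ro.from_quat([q[1],q[2],q[3],q[0]]).as_matrix(),o['tool_pos']
def plan(target,R2=None):
    "shift in present tool axes and rotvec (deg) in tool axes to R2"
    o,R,p=tool(); print("t",round(o['time'],2),"p",np.round(p,4),"F",np.round(o['ft_force'],1),"M",np.round(o['moment'],2),"g",round(o['grip_width'],3))
    print("shift mm",np.round(R.T@(np.array(target)-p)*1000,1))
    if R2 is not None:
        print("rot deg",np.round(np.degrees(Ro.from_matrix(R.T@R2).as_rotvec()),2))
def down(yaw):
    "tool y down, tool z along horizontal heading yaw"
    z=np.array([np.cos(yaw),np.sin(yaw),0]);y=np.array([0,0,-1.]);return np.stack([np.cross(y,z),y,z],1)
E
python3 - <<'E'
from h import *
o,R,p=tool(); print(R.round(3)); 
for yw in (0.297,0.297+np.pi,0,np.pi):
  plan([.569,-.058,.25],down(yw))
E
```

```text
[[ 0.931 -0.001  0.365]
 [-0.365 -0.002  0.931]
 [ 0.    -1.    -0.002]]
t 0.1 p [0.2371 0.6046 0.2305] F [-0.4  0.2  0.1] M [-0.03 -0.01 -0.02] g 0.998
shift mm [ 550.9  -18.6 -495.7]
rot deg [9.000e-02 5.157e+01 4.000e-02]
t 0.1 p [0.2371 0.6046 0.2305] F [-0.4  0.2  0.1] M [-0.03 -0.01 -0.02] g 0.998
shift mm [ 550.9  -18.6 -495.7]
rot deg [ 5.0000e-02 -1.2843e+02 -1.1000e-01]
t 0.1 p [0.2371 0.6046 0.2305] F [-0.4  0.2  0.1] M [-0.03 -0.01 -0.02] g 0.998
shift mm [ 550.9  -18.6 -495.7]
rot deg [9.000e-02 6.858e+01 6.000e-02]
t 0.1 p [0.2371 0.6046 0.2305] F [-0.4  0.2  0.1] M [-0.03 -0.01 -0.02] g 0.998
shift mm [ 550.9  -18.6 -495.7]
rot deg [ 7.0000e-02 -1.1142e+02 -9.0000e-02]
```

```bash
python3 -m jog '[{"dy":-0.02,"hand":0},{"dx":0.028,"dz":-0.025,"hand":0},{"dx":0.028,"dz":-0.025,"hand":0},{"dx":0.028,"dz":-0.025,"hand":0},{"dx":0.028,"dz":-0.025,"hand":0},{"dx":0.028,"dz":-0.025,"hand":0},{"dx":0.028,"dz":-0.025,"hand":0},{"dx":0.028,"dz":-0.025,"hand":0},{"dx":0.028,"dz":-0.025,"hand":0},{"dx":0.028,"dz":-0.025,"hand":0},{"dx":0.028,"dz":-0.025,"hand":0},{"dx":0.028,"dz":-0.025,"hand":0}]' 40; python3 -c "
from h import *
plan([.569,-.058,.22]);print(readout.observe()['joint_pos'].round(2))"
```

```text
t 0.1 p [0.2371 0.6046 0.2305] F [-0.4  0.2  0.1] M [-0.03 -0.01 -0.02] g 0.998
shift mm [ 550.9   11.4 -495.7]
[-1.26  0.63  0.04  1.52 -0.03  1.   -0.02]$[0]: bad value
```

```bash
python3 -m jog '[{"dx":0,"dy":-0.02,"dz":0,"ax":0,"ay":0,"az":0,"hand":0}]' 40; python3 -m jog '[{"dy":-0.001,"hand":1}]'; python3 -m jog --help | head -30
```

```text
time: 0.18
tool_pos: [0.2362, 0.6024, 0.2471]
eef_rot: [-0.692, 0.698, -0.132, 0.131]
ft_force: [-0.2, -0.2, 0.4]
grip_width: 0.884$[0]: bad value
invalid input: not JSON, or not a number
```

All seven keys are needed in every row.

```bash
python3 -m jog '[{"dx":0.028,"dy":0,"dz":-0.025,"ax":0,"ay":0,"az":0,"hand":0},{"dx":0.028,"dy":0,"dz":-0.025,"ax":0,"ay":0,"az":0,"hand":0},{"dx":0.028,"dy":0,"dz":-0.025,"ax":0,"ay":0,"az":0,"hand":0},{"dx":0.028,"dy":0,"dz":-0.025,"ax":0,"ay":0,"az":0,"hand":0},{"dx":0.028,"dy":0,"dz":-0.025,"ax":0,"ay":0,"az":0,"hand":0},{"dx":0.028,"dy":0,"dz":-0.025,"ax":0,"ay":0,"az":0,"hand":0},{"dx":0.028,"dy":0,"dz":-0.025,"ax":0,"ay":0,"az":0,"hand":0},{"dx":0.028,"dy":0,"dz":-0.025,"ax":0,"ay":0,"az":0,"hand":0},{"dx":0.028,"dy":0,"dz":-0.025,"ax":0,"ay":0,"az":0,"hand":0},{"dx":0.028,"dy":0,"dz":-0.025,"ax":0,"ay":0,"az":0,"hand":0},{"dx":0.028,"dy":0,"dz":-0.025,"ax":0,"ay":0,"az":0,"hand":0},{"dx":0.028,"dy":0,"dz":-0.025,"ax":0,"ay":0,"az":0,"hand":0}]'; python3 -c "
from h import *
plan([.569,-.058,.21]);print(readout.observe()['joint_pos'].round(2))"
```

```text
time: 1.18
tool_pos: [0.4408, 0.2013, 0.2512]
eef_rot: [-0.695, 0.695, -0.131, 0.131]
ft_force: [1.7, 0.7, -0.3]
grip_width: 0.003
t 1.18 p [0.4408 0.2013 0.2512] F [ 1.7  0.7 -0.3] M [ 0.02 -0.05 -0.01] g 0.003
shift mm [ 214.    41.2 -194.7]
[-0.55  0.37  0.09  1.94 -0.04  0.83  0.76]
```

```bash
python3 -m jog '[{"dx":0.027,"dy":0,"dz":-0.025,"ax":0,"ay":0,"az":0,"hand":0},{"dx":0.027,"dy":0,"dz":-0.025,"ax":0,"ay":0,"az":0,"hand":0},{"dx":0.027,"dy":0,"dz":-0.025,"ax":0,"ay":0,"az":0,"hand":0},{"dx":0.027,"dy":0,"dz":-0.025,"ax":0,"ay":0,"az":0,"hand":0},{"dx":0.027,"dy":0,"dz":-0.025,"ax":0,"ay":0,"az":0,"hand":0},{"dx":0.027,"dy":0,"dz":-0.025,"ax":0,"ay":0,"az":0,"hand":0},{"dx":0.027,"dy":0,"dz":-0.025,"ax":0,"ay":0,"az":0,"hand":0},{"dx":0.020,"dy":0.02,"dz":-0.016,"ax":0,"ay":0,"az":0,"hand":0},{"dx":0,"dy":0.0,"dz":0,"ax":0,"ay":0,"az":0,"hand":0},{"dx":0,"dy":0.0,"dz":0,"ax":0,"ay":0,"az":0,"hand":0}]'; python3 -c "
from h import *
plan([.569,-.058,.19])
for n in('scene','top'):
    im=optics.read_camera(n)[:,:,::-1]
    x,y=(215,150) if n=='scene' else (240,140)
    crop(im,x,y,80,75,8,f'pics/cap_{n}.png')
"
```

```text
time: 2.02
tool_pos: [0.5645, -0.0527, 0.2297]
eef_rot: [-0.694, 0.695, -0.134, 0.131]
ft_force: [-0.3, 1.0, -0.1]
grip_width: -0.004
t 2.02 p [ 0.5645 -0.0527  0.2297] F [-0.3  1.  -0.1] M [ 0.01  0.06 -0.  ] g -0.004
shift mm [ 6.3 39.7 -3.2]
```

View pics/cap_scene.png

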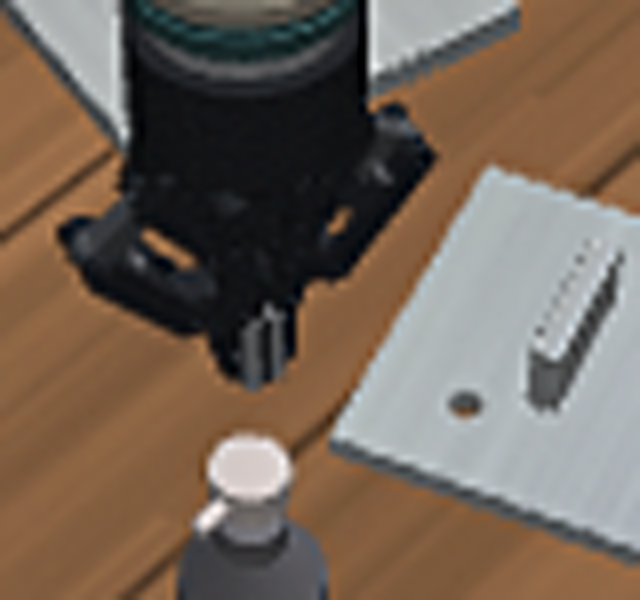

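View pics/cap_top.png

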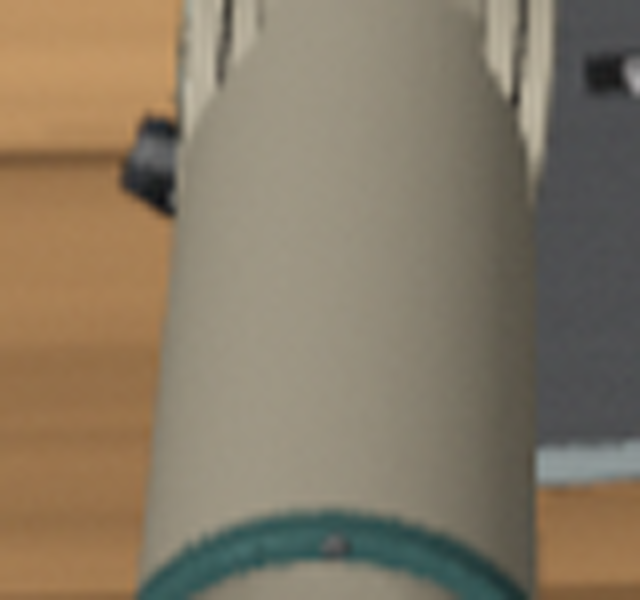

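In the scene crop the shut tips are at about (253,378), above the cap at (250,468). The arm hides this spot from the top camera. I'll check the tip's projection against the scene calibration.

```bash
python3 -c "
from h import *
o,R,p=tool(); q=proj('scene',p)[0]; print((q-[215,150]+.5)*8-.5)
q=proj('scene',p+[0,.0045,0])[0]; print((q-[215,150]+.5)*8-.5)
plan([.569,-.058,.19])
"
python3 -m jog '[{"dx":0.006,"dy":0.02,"dz":-0.003,"ax":0,"ay":0,"az":0,"hand":0},{"dx":0,"dy":0.016,"dz":0,"ax":0,"ay":0,"az":0,"hand":0},{"dx":0,"dy":0,"dz":0,"ax":0,"ay":0,"az":0,"hand":0},{"dx":0,"dy":0.004,"dz":0,"ax":0,"ay":0,"az":0,"hand":0},{"dx":0,"dy":0.004,"dz":0,"ax":0,"ay":0,"az":0,"hand":0},{"dx":0,"dy":0.002,"dz":0,"ax":0,"ay":0,"az":0,"hand":0}]'
```

```text
[259.08757649 357.6082694 ]
[268.0216456  350.02147054]
t 2.12 p [ 0.5649 -0.0498  0.231 ] F [-0.9 -0.1 -0.4] M [ 0.04  0.   -0.04] g 0.0
shift mm [ 6.9 41.  -6.2]
time: 2.62
tool_pos: [0.5702, -0.0552, 0.1858]
eef_rot: [0.695, -0.695, 0.131, -0.131]
ft_force: [0.1, -0.2, 0.0]
grip_width: 0.001
```

```bash
for k in 1; do python3 -m jog '[{"dx":0,"dy":0.003,"dz":0,"ax":0,"ay":0,"az":0,"hand":0},{"dx":0,"dy":0.003,"dz":0,"ax":0,"ay":0,"az":0,"hand":0},{"dx":0,"dy":0,"dz":0,"ax":0,"ay":0,"az":0,"hand":0}]'; done; python3 -c "
from h import *
plan([.569,-.058,.174])"
```

```text
time: 2.87
tool_pos: [0.5703, -0.0555, 0.1796]
eef_rot: [0.695, -0.695, 0.131, -0.132]
ft_force: [-0.7, 1.4, 3.1]
grip_width: 0.0
t 2.87 p [ 0.5703 -0.0555  0.1796] F [-0.7  1.4  3.1] M [ 0.28  0.01 -0.01] g 0.0
shift mm [-0.3  5.6 -2.8]
```

```bash
python3 -m jog '[{"dx":0,"dy":0.002,"dz":0,"ax":0,"ay":0,"az":0,"hand":0},{"dx":0,"dy":0.002,"dz":0,"ax":0,"ay":0,"az":0,"hand":0},{"dx":0,"dy":0,"dz":0,"ax":0,"ay":0,"az":0,"hand":0}]'; python3 -c "
from h import *
plan([.569,-.058,.174])"
```

```text
time: 3.12
tool_pos: [0.5704, -0.0555, 0.1761]
eef_rot: [0.695, -0.694, 0.131, -0.132]
ft_force: [-0.3, 1.9, 6.8]
grip_width: 0.004
t 3.12 p [ 0.5704 -0.0555  0.1761] F [-0.3  1.9  6.8] M [0.49 0.2  0.01] g 0.004
shift mm [-0.4  2.1 -2.8]
```

```bash
python3 -m jog '[{"dx":0,"dy":0.0015,"dz":0,"ax":0,"ay":0,"az":0,"hand":0},{"dx":0,"dy":0.001,"dz":0,"ax":0,"ay":0,"az":0,"hand":0},{"dx":0,"dy":0,"dz":0,"ax":0,"ay":0,"az":0,"hand":0}]'; python3 -c "
from h import *
plan([.569,-.058,.174])"
```

```text
time: 3.37
tool_pos: [0.5705, -0.0555, 0.1758]
eef_rot: [0.695, -0.694, 0.131, -0.132]
ft_force: [-5.2, 3.6, 22.4]
grip_width: -0.001
t 3.37 p [ 0.5705 -0.0555  0.1758] F [-5.2  3.6 22.4] M [0.6  1.23 0.03] g -0.001
shift mm [-0.5  1.8 -2.9]
```

The cap bottomed out at 22 N with the tip at z = 0.1758. Now I'll raise it straight up, rotate to the plate's heading and open the hand.

```bash
python3 -m jog '[{"dx":0,"dy":-0.006,"dz":0,"ax":0,"ay":0,"az":0,"hand":0},{"dx":0,"dy":-0.008,"dz":0,"ax":0,"ay":0,"az":0,"hand":0},{"dx":0,"dy":-0.03,"dz":0,"ax":0,"ay":0,"az":0,"hand":0},{"dx":0,"dy":-0.03,"dz":0,"ax":0,"ay":0,"az":0,"hand":0},{"dx":0,"dy":0,"dz":0,"ax":0,"ay":7,"az":0,"hand":0},{"dx":0,"dy":0,"dz":0,"ax":0,"ay":7,"az":0,"hand":0},{"dx":0,"dy":0,"dz":0,"ax":0,"ay":7,"az":0,"hand":0},{"dx":0,"dy":0,"dz":0,"ax":0,"ay":7,"az":0,"hand":0},{"dx":0,"dy":0,"dz":0,"ax":0,"ay":7,"az":0,"hand":0},{"dx":0,"dy":0,"dz":0,"ax":0,"ay":7,"az":0,"hand":0},{"dx":0,"dy":0,"dz":0,"ax":0,"ay":7,"az":0,"hand":0},{"dx":0,"dy":0,"dz":0,"ax":0,"ay":2.5,"az":0,"hand":0}]'; python3 -c "
from h import *
plan([.538,.174,.15],down(.297))
im=optics.read_camera('scene')[:,:,::-1]
crop(im,165,110,180,135,4,'pics/s3.png')"
```

```text
time: 4.37
tool_pos: [0.5694, -0.0565, 0.2463]
eef_rot: [-0.567, 0.568, -0.422, 0.422]
ft_force: [-0.5, 0.4, 0.3]
grip_width: -0.001
t 4.37 p [ 0.5694 -0.0565  0.2463] F [-0.5  0.4  0.3] M [-0.   -0.07 -0.02] g -0.001
shift mm [-229.8   96.2   36.4]
rot deg [ 0.08 -0.27  0.03]
```

View pics/s3.png

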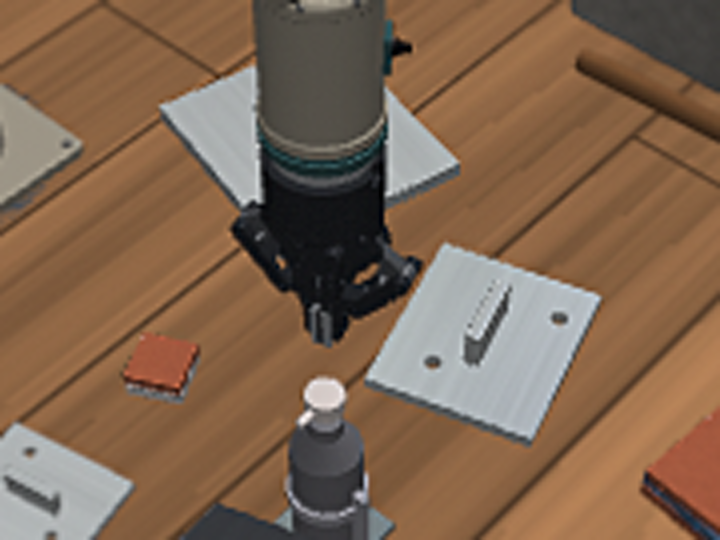

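The cap is back up, at (325,392) in the crop. Now I'll move over the plate with the hand open.

```bash
python3 -m jog '[{"dx":-0.0383,"dy":0,"dz":0.006,"ax":0,"ay":0,"az":0,"hand":60},{"dx":-0.0383,"dy":0,"dz":0.006,"ax":0,"ay":0,"az":0,"hand":60},{"dx":-0.0383,"dy":0,"dz":0.006,"ax":0,"ay":0,"az":0,"hand":60},{"dx":-0.0383,"dy":0.0,"dz":0.006,"ax":0,"ay":0,"az":0,"hand":60},{"dx":-0.0383,"dy":0.01,"dz":0.006,"ax":0,"ay":0,"az":0,"hand":60},{"dx":-0.0383,"dy":0.01,"dz":0.006,"ax":0,"ay":0,"az":0,"hand":60},{"dx":0,"dy":0.038,"dz":0,"ax":0,"ay":0,"az":0,"hand":60},{"dx":0,"dy":0.038,"dz":0,"ax":0,"ay":0,"az":0,"hand":60},{"dx":0,"dy":0.038,"dz":0,"ax":0,"ay":0,"az":0,"hand":60},{"dx":0,"dy":0.02,"dz":0,"ax":0,"ay":0,"az":0,"hand":60},{"dx":0,"dy":0,"dz":0,"ax":0,"ay":0,"az":0,"hand":60},{"dx":0,"dy":0,"dz":0,"ax":0,"ay":0,"az":0,"hand":60}]'; python3 -c "
from h import *
plan([.538,.174,.02],down(.297))
for n,x,y in(('scene',230,140),('top',160,150)):
    im=optics.read_camera(n)[:,:,::-1]; cv2.imwrite(f'pics/full_{n}4.png',im); crop(im,x,y,110,90,6,f'pics/{n}4.png')"
```

```text
time: 5.42
tool_pos: [0.5363, 0.1736, 0.0921]
eef_rot: [-0.568, 0.57, -0.421, 0.42]
ft_force: [-0.6, 0.4, 1.4]
grip_width: 0.601
t 5.42 p [0.5363 0.1736 0.0921] F [-0.6  0.4  1.4] M [-0.06 -0.01 -0.05] g 0.601
shift mm [ 0.1 72.1  2. ]
rot deg [0.14 0.08 0.03]
```

View pics/scene4.png

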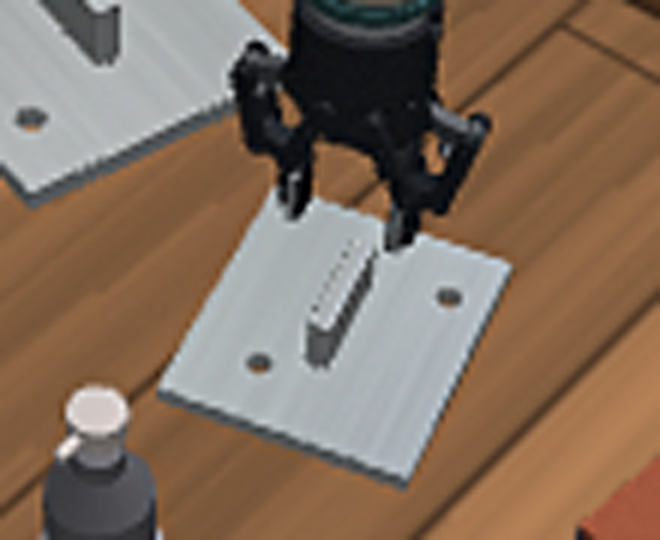

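View pics/top4.png

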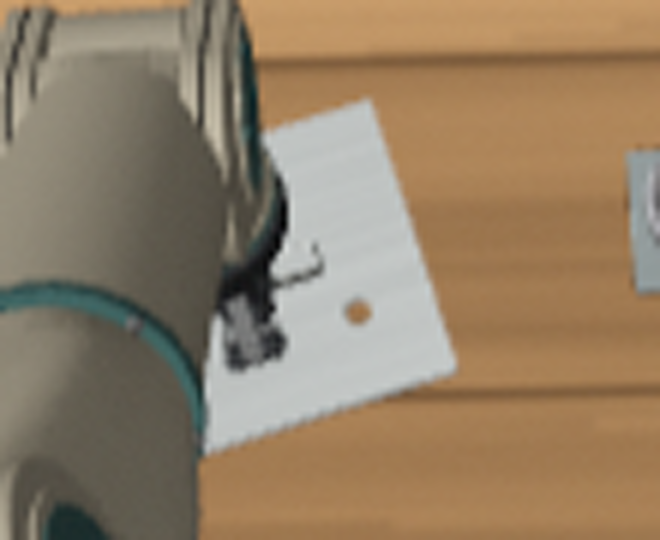

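The fingers straddle the rib line, with the rib at (340,300) in the scene crop. Going down.

```bash
python3 -m jog '[{"dx":0,"dy":0.025,"dz":0.002,"ax":0,"ay":0,"az":0,"hand":60},{"dx":0,"dy":0.02,"dz":0,"ax":0,"ay":0,"az":0,"hand":60},{"dx":0,"dy":0.015,"dz":0,"ax":0,"ay":0,"az":0,"hand":60},{"dx":0,"dy":0.008,"dz":0,"ax":0,"ay":0,"az":0,"hand":60},{"dx":0,"dy":0.003,"dz":0,"ax":0,"ay":0,"az":0,"hand":60},{"dx":0,"dy":0,"dz":0,"ax":0,"ay":0,"az":0,"hand":60}]'; python3 -c "
from h import *
plan([.538,.174,.02],down(.297))
im=optics.read_camera('scene')[:,:,::-1]; crop(im,230,140,110,90,6,'pics/s5.png')"
```

```text
time: 6.02
tool_pos: [0.5394, 0.175, 0.0226]
eef_rot: [0.569, -0.568, 0.42, -0.42]
ft_force: [-0.6, -0.0, 1.0]
grip_width: 0.6
t 6.02 p [0.5394 0.175  0.0226] F [-0.6 -0.   1. ] M [-0.   -0.    0.03] g 0.6
shift mm [ 0.5  2.6 -1.6]
rot deg [-0.08  0.07 -0.  ]
```

View pics/s5.png

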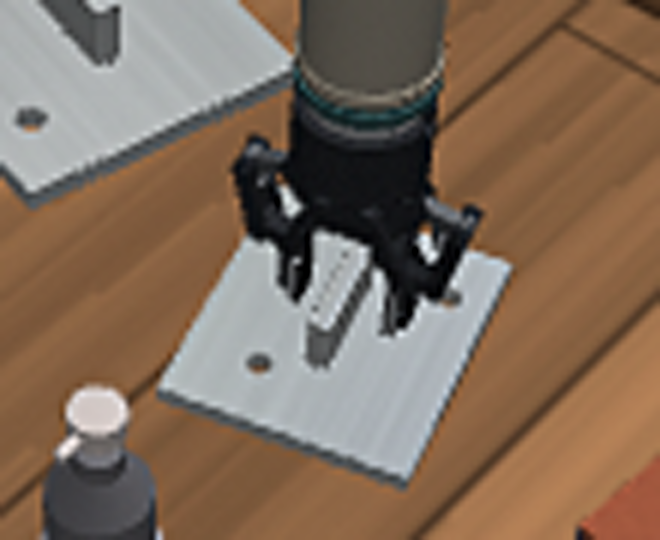

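```bash
python3 -m jog '[{"dx":0,"dy":0,"dz":0,"ax":0,"ay":0,"az":0,"hand":30},{"dx":0,"dy":0.001,"dz":0,"ax":0,"ay":0,"az":0,"hand":22},{"dx":0,"dy":0,"dz":0,"ax":0,"ay":0,"az":0,"hand":16},{"dx":0,"dy":0,"dz":0,"ax":0,"ay":0,"az":0,"hand":10},{"dx":0,"dy":0,"dz":0,"ax":0,"ay":0,"az":0,"hand":0},{"dx":0,"dy":0,"dz":0,"ax":0,"ay":0,"az":0,"hand":0},{"dx":0,"dy":0,"dz":0,"ax":0,"ay":0,"az":0,"hand":0}]' 40;python3 -m jog '[{"dx":0,"dy":0,"dz":0,"ax":0,"ay":0,"az":0,"hand":0},{"dx":0,"dy":0,"dz":0,"ax":0,"ay":0,"az":0,"hand":0}]' 90; python3 -c "
from h import *
plan([.538,.174,.02],down(.297))
for n,x,y in(('scene',230,140),('top',160,150)):
    im=optics.read_camera(n)[:,:,::-1]; cv2.imwrite(f'pics/full_{n}6.png',im); crop(im,x,y,110,90,6,f'pics/{n}6.png')"
```

```text
time: 6.65
tool_pos: [0.5376, 0.1747, 0.0215]
eef_rot: [-0.568, 0.569, -0.421, 0.42]
ft_force: [-2.9, -0.3, 6.1]
grip_width: 0.153
time: 6.82
tool_pos: [0.5378, 0.1747, 0.0216]
eef_rot: [-0.568, 0.569, -0.421, 0.42]
ft_force: [-3.3, -0.9, 6.5]
grip_width: 0.145
t 6.82 p [0.5378 0.1747 0.0216] F [-3.3 -0.9  6.5] M [-0.13  0.67  0.02] g 0.145
shift mm [ 0.7  1.6 -0. ]
rot deg [ 0.09  0.06 -0.03]
```

View pics/scene6.png

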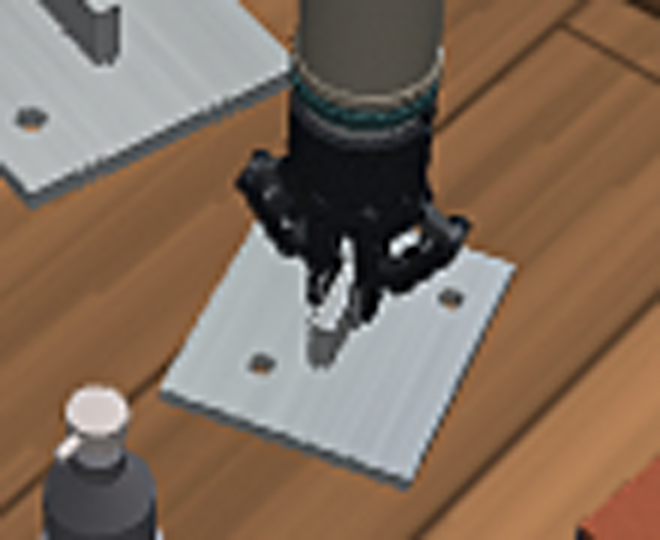

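View pics/top6.png

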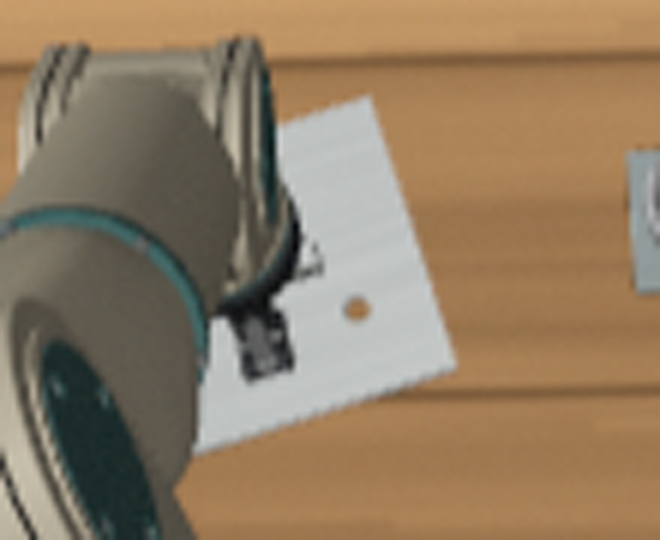

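The rib is gripped (width 0.145) and the plate barely moved: its holes are at (262,364) and (452,297) in the scene crop. Now I'll lift it, and check where the blue bottle is in relation to the plate's path.

```bash
python3 -m jog '[{"dx":0,"dy":-0.003,"dz":0,"ax":0,"ay":0,"az":0,"hand":0},{"dx":0,"dy":-0.01,"dz":0,"ax":0,"ay":0,"az":0,"hand":0},{"dx":0,"dy":-0.02,"dz":0,"ax":0,"ay":0,"az":0,"hand":0},{"dx":0,"dy":-0.03,"dz":0,"ax":0,"ay":0,"az":0,"hand":0},{"dx":0,"dy":-0.03,"dz":0,"ax":0,"ay":0,"az":0,"hand":0},{"dx":0,"dy":-0.03,"dz":0,"ax":0,"ay":0,"az":0,"hand":0},{"dx":0,"dy":-0.03,"dz":0,"ax":0,"ay":0,"az":0,"hand":0},{"dx":0,"dy":-0.03,"dz":0,"ax":0,"ay":0,"az":0,"hand":0},{"dx":0,"dy":-0.03,"dz":0,"ax":0,"ay":0,"az":0,"hand":0},{"dx":0,"dy":-0.03,"dz":0,"ax":0,"ay":0,"az":0,"hand":0},{"dx":0,"dy":-0.02,"dz":0,"ax":0,"ay":0,"az":0,"hand":0},{"dx":0,"dy":0,"dz":0,"ax":0,"ay":0,"az":0,"hand":0}]' 100
cat >> h.py <<'E'
def place(h,s=0.,b=0.0006,x=.6105,y=-.2252,w=.058,dx=0.,dx_up=0.):
    import face
    Rf,o=face.frame((x,y,w)); n=Rf[:,2]
    R2=np.stack([-Rf[:,1],-n,Rf[:,0]],1)
    P=o+Rf@np.array([dx,s,h]); return P-R2@np.array([b,.0216,0]),R2
E
python3 - <<'E'
from h import *
S=cv2.imread("pics/scene0.png")
print("bottle", onz("top",(359,105),.19), onz("scene",(241,310),.19))
for h in(.06,.1):
    p,R=place(h);print(h,p); plan(p,R)
im=optics.read_camera('scene')[:,:,::-1]; crop(im,180,40,180,150,4,'pics/s7.png')
E
```

```text
time: 7.92
tool_pos: [0.541, 0.1751, 0.2885]
eef_rot: [0.571, -0.566, 0.419, -0.422]
ft_force: [0.8, -0.1, -6.0]
grip_width: 0.146
bottle [ 0.76513957 -0.28648949  0.19      ] [ 0.76805354 -0.29121518  0.19      ]
0.06 [ 0.57603756 -0.22660006  0.19395472]
t 7.92 p [0.541  0.1751 0.2885] F [ 0.8 -0.1 -6. ] M [ 0.04 -0.15 -0.02] g 0.146
shift mm [394.4  93.6 -85.2]
rot deg [24.39 13.5  -3.09]
0.1 [ 0.55916125 -0.22757998  0.23020703]
t 7.92 p [0.541  0.1751 0.2885] F [ 0.8 -0.1 -6. ] M [ 0.04 -0.15 -0.02] g 0.146
shift mm [ 390.4   57.2 -101.3]
rot deg [24.39 13.5  -3.09]
```

View pics/s7.png

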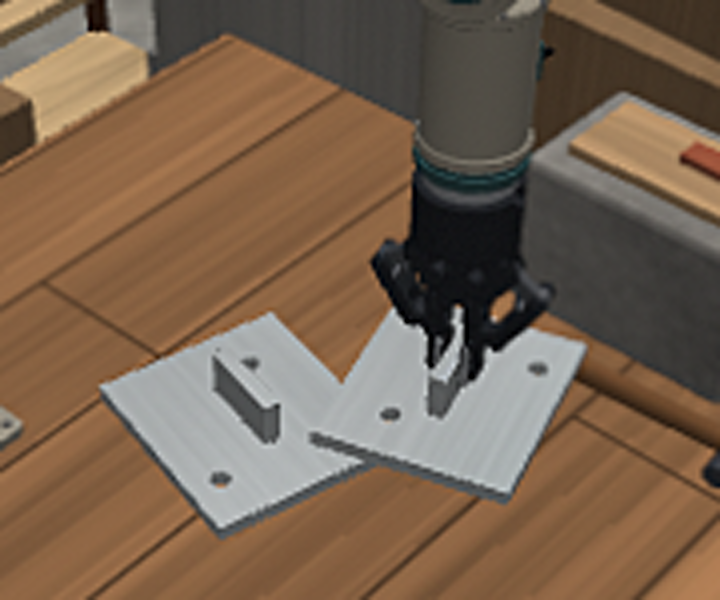

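The plate hangs level in the grip, with its holes at (390,413) and (538,368). Now the transfer at height.

```bash
python3 -m jog '[{"dx":0.0325,"dy":0,"dz":-0.0084,"ax":0,"ay":0,"az":0,"hand":0},{"dx":0.0325,"dy":0,"dz":-0.0084,"ax":0,"ay":0,"az":0,"hand":0},{"dx":0.0325,"dy":0,"dz":-0.0084,"ax":0,"ay":0,"az":0,"hand":0},{"dx":0.0325,"dy":0,"dz":-0.0084,"ax":0,"ay":0,"az":0,"hand":0},{"dx":0.0325,"dy":0,"dz":-0.0084,"ax":0,"ay":0,"az":0,"hand":0},{"dx":0.0325,"dy":0,"dz":-0.0084,"ax":0,"ay":0,"az":0,"hand":0},{"dx":0.0325,"dy":0,"dz":-0.0084,"ax":0,"ay":0,"az":0,"hand":0},{"dx":0.0325,"dy":0,"dz":-0.0084,"ax":0,"ay":0,"az":0,"hand":0},{"dx":0.0325,"dy":0,"dz":-0.0084,"ax":0,"ay":0,"az":0,"hand":0},{"dx":0.0325,"dy":0,"dz":-0.0084,"ax":0,"ay":0,"az":0,"hand":0},{"dx":0.0325,"dy":0,"dz":-0.0084,"ax":0,"ay":0,"az":0,"hand":0},{"dx":0.03,"dy":0,"dz":-0.0084,"ax":0,"ay":0,"az":0,"hand":0}]'
python3 -m jog '[{"dx":0,"dy":0,"dz":0,"ax":4.06,"ay":2.25,"az":-0.51,"hand":0},{"dx":0,"dy":0,"dz":0,"ax":4.06,"ay":2.25,"az":-0.51,"hand":0},{"dx":0,"dy":0,"dz":0,"ax":4.06,"ay":2.25,"az":-0.51,"hand":0},{"dx":0,"dy":0,"dz":0,"ax":4.06,"ay":2.25,"az":-0.51,"hand":0},{"dx":0,"dy":0,"dz":0,"ax":4.06,"ay":2.25,"az":-0.51,"hand":0},{"dx":0,"dy":0,"dz":0,"ax":4.06,"ay":2.25,"az":-0.51,"hand":0},{"dx":0,"dy":0,"dz":0,"ax":0,"ay":0,"az":0,"hand":0}]'
python3 - <<'E'
from h import *
for h in(.06,.1):
    p,R=place(h);print(h,p); plan(p,R)
print(readout.observe()['joint_pos'].round(2))
E
```

```text
time: 8.97
tool_pos: [0.5544, -0.2265, 0.281]
eef_rot: [-0.568, 0.569, -0.422, 0.419]
ft_force: [0.2, -0.2, -5.8]
grip_width: 0.143
time: 9.55
tool_pos: [0.5502, -0.2242, 0.2795]
eef_rot: [0.61, -0.394, 0.375, -0.576]
ft_force: [-1.7, 0.5, -6.6]
grip_width: 0.146
0.06 [ 0.57603756 -0.22660006  0.19395472]
t 9.55 p [ 0.5502 -0.2242  0.2795] F [-1.7  0.5 -6.6] M [0.02 1.29 0.05] g 0.146
shift mm [  4.1  88.6 -11.4]
rot deg [ 0.95 -0.26 -0.08]
0.1 [ 0.55916125 -0.22757998  0.23020703]
t 9.55 p [ 0.5502 -0.2242  0.2795] F [-1.7  0.5 -6.6] M [0.02 1.29 0.05] g 0.146
shift mm [  4.1  48.6 -12.1]
rot deg [ 0.95 -0.26 -0.08]
[ 0.26  0.36  0.27  1.98 -0.64  0.53  1.06]
```

```bash
python3 -m jog '[{"dx":0.002,"dy":0.02,"dz":-0.006,"ax":0.9,"ay":-0.2,"az":0,"hand":0},{"dx":0.002,"dy":0.02,"dz":-0.0055,"ax":0,"ay":0,"az":0,"hand":0},{"dx":0,"dy":0.02,"dz":0,"ax":0,"ay":0,"az":0,"hand":0},{"dx":0,"dy":0.018,"dz":0,"ax":0,"ay":0,"az":0,"hand":0},{"dx":0,"dy":0,"dz":0,"ax":0,"ay":0,"az":0,"hand":0},{"dx":0,"dy":0,"dz":0,"ax":0,"ay":0,"az":0,"hand":0},{"dx":0,"dy":0,"dz":0,"ax":0,"ay":0,"az":0,"hand":0}]'
python3 - <<'E'
from h import *
p,R=place(.07); plan(p,R)
for n,x,y in(('scene',150,190),('top',280,110)):
    im=optics.read_camera(n)[:,:,::-1]; cv2.imwrite(f'pics/full_{n}8.png',im); crop(im,x,y,130,105,6,f'pics/{n}8.png')
plan(p,R)
E
```

```text
time: 10.13
tool_pos: [0.5789, -0.2281, 0.208]
eef_rot: [0.615, -0.391, 0.365, -0.579]
ft_force: [-1.3, -0.4, -5.6]
grip_width: 0.148
t 10.13 p [ 0.5789 -0.2281  0.208 ] F [-1.3 -0.4 -5.6] M [-0.09  1.01 -0.  ] g 0.148
shift mm [-1.7  1.5 -8.5]
rot deg [-0.31  0.3   0.08]
t 10.23 p [ 0.5792 -0.2283  0.2091] F [-1.  -0.1 -5.6] M [ 0.    1.07 -0.05] g 0.141
shift mm [-2.   2.3 -9.2]
rot deg [-0.42  0.3   0.14]
```

View pics/scene8.png

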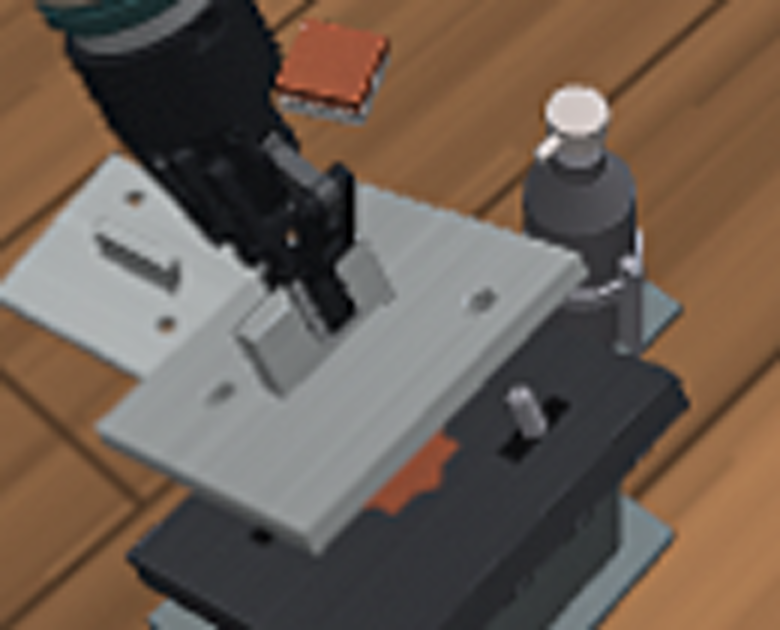

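View pics/top8.png

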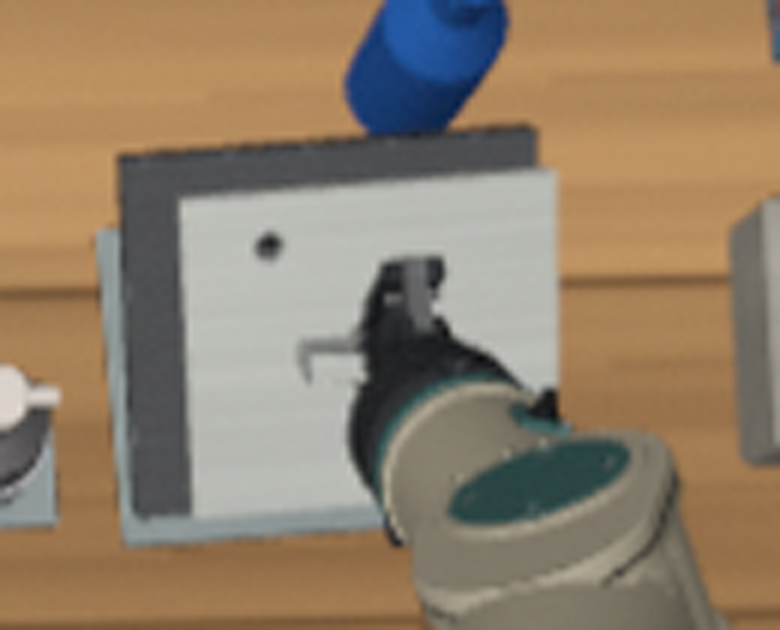

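The holes are at scene crop (220,391) and (483,299), and at top crop (268,245). I'll compare these with the prediction from the tool pose, and also measure the plate relative to the face per camera.

```bash
cat > cmp.py <<'E'
from h import *
F6=lambda a,x,y:(np.array(a,float)+.5)/6-.5+[x,y]
o,R,p=tool()
def world(L,b=.0006): # plate coords -> world by tool
    L=np.array(L,float); return p+R@np.array([b-L[1], .0216-L[2], L[0]])
obs=[('scene',(220,391),150,190,(-.03,-.045,.0115)),('scene',(483,299),150,190,(.05,.045,.0115)),('top',(268,245),280,110,(.05,.045,.0115))]
cs=[('scene',(97,428),150,190,(-.075,-.085,.012)),('scene',(315,545),150,190,(.075,-.085,.012)),('scene',(585,260),150,190,(.075,.085,.012)),
 ('top',(179,199),280,110,(.075,.085,.012)),('top',(556,170),280,110,(.075,-.085,.012)),('top',(193,520),280,110,(-.075,.085,.012))]
for n,a,x,y,L in obs+cs:
    W=world(L); q=onplane(n,F6(a,x,y),W,R[:,1]); d=R.T@(q-W)
    print(n,L,"px err",np.round(F6(a,x,y)-proj(n,W)[0],1),"plate-frame obs-pred mm x,y:",np.round([d[2]*1000,-d[0]*1000],1))
E
python3 cmp.py
```

```text
scene (-0.03, -0.045, 0.0115) px err [0.1 0.4] plate-frame obs-pred mm x,y: [ 1.4 -1. ]
scene (0.05, 0.045, 0.0115) px err [0.5 0.5] plate-frame obs-pred mm x,y: [ 2.6 -0.9]
top (0.05, 0.045, 0.0115) px err [-1.  -0.8] plate-frame obs-pred mm x,y: [2.4 2.5]
scene (-0.075, -0.085, 0.012) px err [0.5 1.1] plate-frame obs-pred mm x,y: [ 5.  -2.1]
scene (0.075, -0.085, 0.012) px err [1.5 2.8] plate-frame obs-pred mm x,y: [11.  -4.7]
scene (0.075, 0.085, 0.012) px err [0.7 2.1] plate-frame obs-pred mm x,y: [ 7.7 -5.5]
top (0.075, 0.085, 0.012) px err [-0.8 -0.7] plate-frame obs-pred mm x,y: [2. 2.]
top (0.075, -0.085, 0.012) px err [-0.5 -0.4] plate-frame obs-pred mm x,y: [1.1 1.4]
top (-0.075, 0.085, 0.012) px err [-0.8  0.1] plate-frame obs-pred mm x,y: [0.  2.2]
```

```bash
cat >> h.py <<'E'
BIAS={'top':np.array([0,-.0023,0]),'scene':np.array([0,.0023,0])}
def trib(p1,p2):
    o1,d1=ray("scene",p1);o2,d2=ray("top",p2);o1=o1+BIAS['scene'];o2=o2+BIAS['top']
    s=np.linalg.lstsq(np.stack([d1,-d2],1),o2-o1,rcond=None)[0]
    a=o1+d1*s[0];b=o2+d2*s[1]; return (a+b)/2,np.linalg.norm(a-b)
E
python3 - <<'E'
import numpy as np
from h import *
import face
F6=lambda a,x,y:(np.array(a,float)+.5)/6-.5+[x,y]
o,R,p=tool()
X,e=trib(F6((483,299),150,190),F6((268,245),280,110)); d=R.T@(X-p); print("upper hole in tool",d*1000,"plate x,y,z(top 12):",d[2]*1000,-d[0]*1000,21.6-d[1]*1000,e)
# pins: triangulate slot centres/star/pin tops/face
Rf,of=face.frame((.6105,-.2252,.058))
for nm,a,b in(("star",(368,300),(326,318)),("su",(552,250),(198,192)),("sl",(221,363),(449,388)),("pu",(530,204),(207,209)),("pl",(194,320),(461,408))):
    X,e=trib(face.F(a,170,230),face.F(b,295,125)); print(nm,np.round(Rf.T@(X-of)*1000,1),round(e*1000,1))
# table plate holes
for a,b in(((304.39,189.11),(183.72,186.29)),((272.78,200.06),(219.07,201.57))):
    X,e=trib(a,b);print(X,e)
# cap height
print(trib((245.7,208),(279.2,175.5)))
E
```

```text
upper hole in tool [-45.16817345   9.69939144  52.75879256] plate x,y,z(top 12): 52.75879256259782 45.16817344720447 11.900608564917123 0.0012161210678589185
star [ 0.1 -0.5 -0.3] 1.5
su [50.3 44.4  0.9] 0.4
sl [-29.9 -45.1   0.4] 0.9
pu [48.7 45.1 21.5] 1.8
pl [-32.2 -44.8  20.4] 1.5
[0.57257976 0.23226315 0.01043023] 0.0001890879058010452
[0.52231917 0.12231176 0.0100945 ] 0.00024363020223803662
(array([ 0.56859683, -0.05803448,  0.18263934]), np.float64(0.0003978772462785078))
```

```bash
python3 - <<'E'
import numpy as np
from h import *
def dark(n,f,c,r=4):
    g=cv2.cvtColor(cv2.imread(f),cv2.COLOR_BGR2GRAY).astype(float); cx,cy=c
    w=g[cy-r:cy+r+1,cx-r:cx+r+1]; w=np.clip(np.median(w)-15-w,0,None); yy,xx=np.mgrid[cy-r:cy+r+1,cx-r:cx+r+1]
    return np.array([(w*xx).sum()/w.sum(),(w*yy).sum()/w.sum()])
p=np.array([.5378,.1747,.0216]);R=down(.297)
for n,f,c,L in(('scene','pics/full_scene6.png',(305,189),(50,45)),('scene','pics/full_scene6.png',(273,200),(-30,-45)),('top','pics/full_top6.png',(219,201),(-30,-45))):
    q=dark(n,f,c); X=onz(n,q,.0105)+BIAS[n]; d=R.T@(X-p)*1000; print(n,q.round(2),"plate x,y",d[2].round(1),-d[0].round(1),L)
o,R,p=tool(); print(p)
for n,f,c,L in(('scene','pics/full_scene8.png',(230,239),(50,45)),('scene','pics/full_scene8.png',(186,255),(-30,-45)),('top','pics/full_top8.png',(324,150),(50,45))):
    q=dark(n,f,c,3); X=onplane(n,q,p+R[:,1]*(.0216-.011)-BIAS[n],R[:,1])+BIAS[n]; d=R.T@(X-p)*1000; print(n,q.round(2),"plate x,y",d[2].round(1),-d[0].round(1),L)
E
```

```text
scene [303.88 188.3 ] plate x,y 47.1 47.5 (50, 45)
scene [273.16 200.21] plate x,y -28.5 -45.8 (-30, -45)
top [218.92 201.07] plate x,y -28.7 -45.7 (-30, -45)
[ 0.57924519 -0.22832697  0.20910118]
scene [230.16 239.62] plate x,y 53.0 45.6 (50, 45)
scene [186.7  254.97] plate x,y -27.0 -44.1 (-30, -45)
top [324.34 150.48] plate x,y 52.0 44.3 (50, 45)
```

The plate sits about 2.5 mm up-slope in the grip relative to the tool centre (both cameras). In y it matches to within 0.5 mm. I'll correct for that and descend to 28 mm above the face, just clear of the pins.

```bash
python3 - <<'E'
from h import *
for h in (.07,.028):
    p,R=place(h,s=.0003,b=.0003,dx=-.0025); plan(p,R)
E
```

```text
t 10.23 p [ 0.5792 -0.2283  0.2091] F [-1.  -0.1 -5.6] M [ 0.    1.07 -0.05] g 0.141
shift mm [ -2.    2.3 -11.7]
rot deg [-0.42  0.3   0.14]
t 10.23 p [ 0.5792 -0.2283  0.2091] F [-1.  -0.1 -5.6] M [ 0.    1.07 -0.05] g 0.141
shift mm [ -2.1  44.3 -12. ]
rot deg [-0.42  0.3   0.14]
```

```bash
python3 -m jog '[{"dx":-0.002,"dy":0.01,"dz":-0.006,"ax":-0.4,"ay":0.3,"az":0.1,"hand":0},{"dx":0,"dy":0.015,"dz":-0.006,"ax":0,"ay":0,"az":0,"hand":0},{"dx":0,"dy":0.01,"dz":0,"ax":0,"ay":0,"az":0,"hand":0},{"dx":0,"dy":0.005,"dz":0,"ax":0,"ay":0,"az":0,"hand":0},{"dx":0,"dy":0,"dz":0,"ax":0,"ay":0,"az":0,"hand":0},{"dx":0,"dy":0,"dz":0,"ax":0,"ay":0,"az":0,"hand":0},{"dx":0,"dy":0,"dz":0,"ax":0,"ay":0,"az":0,"hand":0},{"dx":0,"dy":0,"dz":0,"ax":0,"ay":0,"az":0,"hand":0}]'
python3 - <<'E'
from h import *
p,R=place(.028,s=.0003,b=.0003,dx=-.0025); plan(p,R)
for n,x,y in(('scene',150,210),('top',280,110)):
    im=optics.read_camera(n)[:,:,::-1]; cv2.imwrite(f'pics/full_{n}9.png',im); crop(im,x,y,130,105,6,f'pics/{n}9.png')
plan(p,R)
E
```

```text
time: 10.9
tool_pos: [0.5854, -0.226, 0.1678]
eef_rot: [0.613, -0.391, 0.368, -0.579]
ft_force: [0.1, -0.0, -6.1]
grip_width: 0.146
t 10.9 p [ 0.5854 -0.226   0.1678] F [ 0.1 -0.  -6.1] M [-0.07  1.05  0.01] g 0.146
shift mm [0.1 4.4 0.1]
rot deg [-0.05 -0.01  0.05]
t 11.0 p [ 0.5853 -0.2259  0.1677] F [-1.   0.3 -5.1] M [-0.14  0.98  0.01] g 0.144
shift mm [0.2 4.3 0.2]
rot deg [-0.04 -0.01  0.04]
```

View pics/scene9.png

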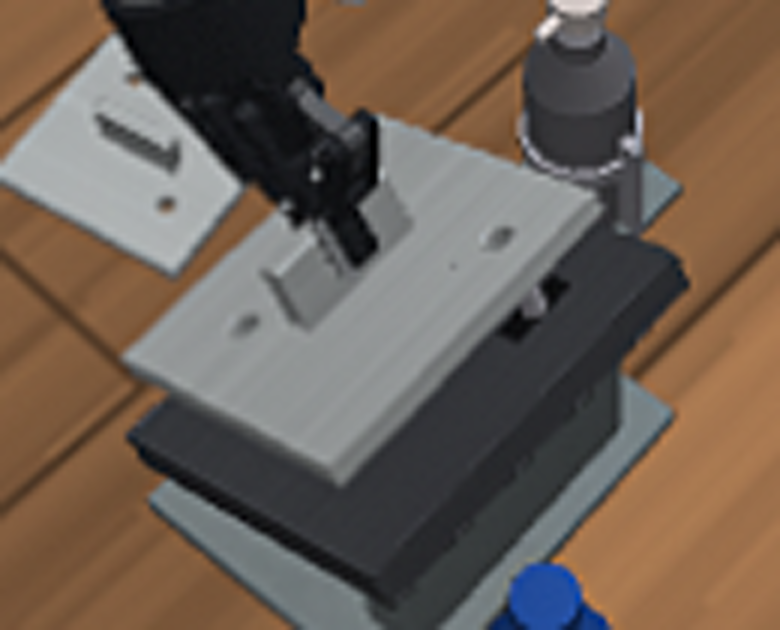

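View pics/top9.png

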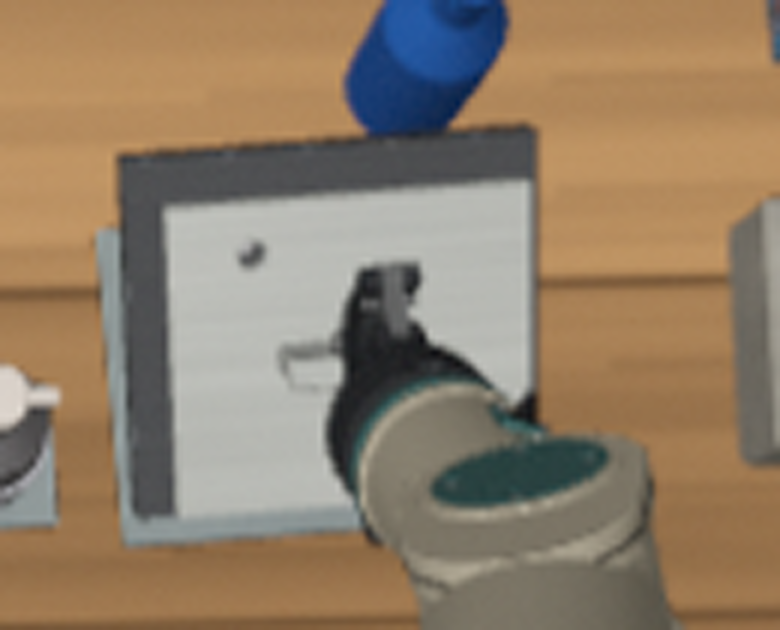

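A bright bit of the pin now shows inside the upper hole, in the top crop at (258,262). I'll check hole-over-pin alignment in the face frame.

```bash
python3 - <<'E'
import numpy as np, face
from h import *
F6=lambda a,x,y:(np.array(a,float)+.5)/6-.5+[x,y]
Rf,of=face.frame((.6105,-.2252,.058)); h=.0323+.012
o,R,p=tool(); print("tool in face",np.round(Rf.T@(p-of)*1000,1))
for n,a,L in(('top',(251,253),(50,45)),('scene',(498,237),(50,45)),('scene',(246,323),(-30,-45)),('top',(163,207),(75,85)),('top',(530,180),(75,-85)),('top',(178,520),(-75,85)),('scene',(124,361),(-75,-85)),('scene',(338,472),(75,-85)),('scene',(606,200),(75,85))):
    y=210 if n=='scene' else 110; x=150 if n=='scene' else 280
    X=onplane(n,F6(a,x,y),of+Rf[:,2]*h-BIAS[n],Rf[:,2])+BIAS[n]; print(n,L,np.round((Rf.T@(X-of)*1000)[:2]-L,1))
X,e=trib(F6((498,237),150,210),F6((251,253),280,110)); print(np.round(Rf.T@(X-of)*1000,1),e)
s=cv2.imread('pics/full_scene9.png');t=cv2.imread('pics/full_top9.png')
a=cv2.resize(s[240:274,182:242],None,fx=12,fy=12,interpolation=cv2.INTER_CUBIC);cv2.imwrite('pics/s9z.png',a)
a=cv2.resize(t[140:166,310:336],None,fx=16,fy=16,interpolation=cv2.INTER_CUBIC);cv2.imwrite('pics/t9z.png',a)
E
```

```text
tool in face [-2.7  0.8 53.9]
top (50, 45) [-0.3  0.2]
scene (50, 45) [-0.5  0.2]
scene (-30, -45) [-0.2  1.4]
top (75, 85) [-0.4  0.5]
top (75, -85) [-1.  -0.9]
top (-75, 85) [-2.9 -0.4]
scene (-75, -85) [ 3.4 -1.3]
scene (75, -85) [4.6 0.3]
scene (75, 85) [ 7.9 -2.6]
[49.6 45.2 44.4] 0.00015601651357434945
```

View pics/t9z.png

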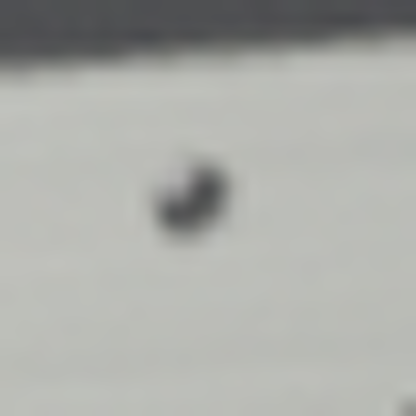

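View pics/s9z.png

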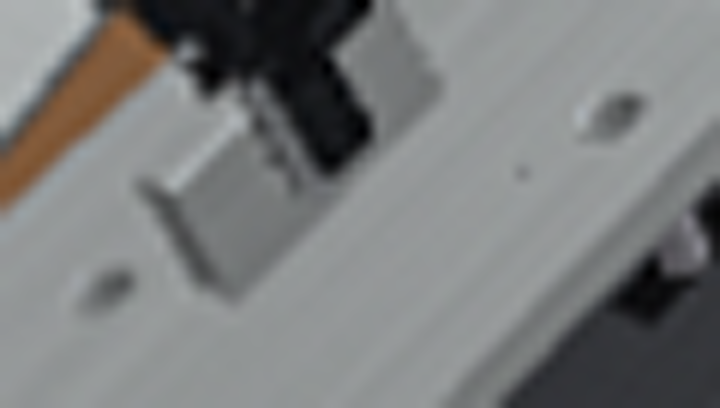

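The upper hole is over its pin to within about 0.5 mm. I'll go down in small guarded steps.

```bash
python3 -m jog '[{"dx":0,"dy":0.004,"dz":0.0003,"ax":0,"ay":0,"az":0,"hand":0},{"dx":0,"dy":0.003,"dz":0,"ax":0,"ay":0,"az":0,"hand":0},{"dx":0,"dy":0.0025,"dz":0,"ax":0,"ay":0,"az":0,"hand":0},{"dx":0,"dy":0,"dz":0,"ax":0,"ay":0,"az":0,"hand":0},{"dx":0,"dy":0,"dz":0,"ax":0,"ay":0,"az":0,"hand":0}]'
cat > st.py <<'E'
from h import *
import face
Rf,of=face.frame((.6105,-.2252,.058)); o,R,p=tool()
print("t",round(o['time'],2),"tool in face",np.round(Rf.T@(p-of)*1000,1),"h",round((Rf.T@(p-of))[2]*1000-21.6,1),"F face",np.round(Rf.T@o['ft_force'],1),"M tool",np.round(R.T@o['moment'],2), "g",round(o['grip_width'],3))
p,R2=place(0,s=.0003,b=.0003,dx=-.0025);print("rot",np.round(np.degrees(Ro.from_matrix(R.T@R2).as_rotvec()),2))
E
python3 st.py
```

```text
time: 11.42
tool_pos: [0.5894, -0.2253, 0.1582]
eef_rot: [0.613, -0.391, 0.369, -0.579]
ft_force: [-0.1, 0.3, -6.4]
grip_width: 0.143
t 11.42 tool in face [-2.9  1.1 43.6] h 22.0 F face [-2.7  0.3 -5.8] M tool [-1.03  0.04 -0.03] g 0.143
rot [ 0.03 -0.03 -0.01]
```

```bash
python3 -m jog '[{"dx":0.0004,"dy":0.001,"dz":0.0003,"ax":0,"ay":0,"az":0,"hand":0},{"dx":0,"dy":0.001,"dz":0,"ax":0,"ay":0,"az":0,"hand":0},{"dx":0,"dy":0.001,"dz":0,"ax":0,"ay":0,"az":0,"hand":0},{"dx":0,"dy":0,"dz":0,"ax":0,"ay":0,"az":0,"hand":0},{"dx":0,"dy":0,"dz":0,"ax":0,"ay":0,"az":0,"hand":0}]'
python3 st.py
```

```text
time: 11.83
tool_pos: [0.5915, -0.2258, 0.1562]
eef_rot: [0.613, -0.39, 0.369, -0.579]
ft_force: [2.0, 0.9, -5.0]
grip_width: 0.143
t 11.83 tool in face [-1.9  0.5 40.9] h 19.3 F face [-0.3  0.8 -5.4] M tool [-0.53  0.12 -0.  ] g 0.143
rot [-0.04 -0.03  0.02]
```

```bash
python3 -m jog '[{"dx":0,"dy":0.001,"dz":0,"ax":0,"ay":0,"az":0,"hand":0},{"dx":0,"dy":0.001,"dz":0,"ax":0,"ay":0,"az":0,"hand":0},{"dx":0,"dy":0.001,"dz":0,"ax":0,"ay":0,"az":0,"hand":0},{"dx":0,"dy":0,"dz":0,"ax":0,"ay":0,"az":0,"hand":0},{"dx":0,"dy":0,"dz":0,"ax":0,"ay":0,"az":0,"hand":0}]'
python3 st.py
```

```text
time: 12.25
tool_pos: [0.5927, -0.2256, 0.1534]
eef_rot: [0.613, -0.391, 0.369, -0.579]
ft_force: [3.1, 1.1, -4.7]
grip_width: 0.143
t 12.25 tool in face [-2.   0.6 37.8] h 16.2 F face [ 0.9  0.9 -5.6] M tool [-0.16  0.09  0.03] g 0.143
rot [-0.03 -0.02  0.01]
```

The normal force is unchanged, and a small +x side force of about 3.5 N has appeared, so the pins are in the holes. I'll ease +x and continue.

```bash
python3 -m jog '[{"dx":-0.0003,"dy":0.001,"dz":0.0006,"ax":0,"ay":0,"az":0,"hand":0},{"dx":0,"dy":0.0015,"dz":0,"ax":0,"ay":0,"az":0,"hand":0},{"dx":0,"dy":0.0015,"dz":0,"ax":0,"ay":0,"az":0,"hand":0},{"dx":0,"dy":0.001,"dz":0,"ax":0,"ay":0,"az":0,"hand":0},{"dx":0,"dy":0,"dz":0,"ax":0,"ay":0,"az":0,"hand":0}]'
python3 st.py
```

```text
time: 12.67
tool_pos: [0.595, -0.2254, 0.1488]
eef_rot: [0.613, -0.391, 0.369, -0.579]
ft_force: [2.3, -0.2, -4.3]
grip_width: 0.145
t 12.67 tool in face [-1.9  0.7 32.6] h 11.0 F face [ 0.3 -0.3 -4.9] M tool [-0.3   0.09 -0.12] g 0.145
rot [ 0.01 -0.04  0.02]
```

```bash
python3 -m jog '[{"dx":0,"dy":0.0015,"dz":0.0004,"ax":0,"ay":0,"az":0,"hand":0},{"dx":0,"dy":0.0015,"dz":0,"ax":0,"ay":0,"az":0,"hand":0},{"dx":0,"dy":0.0015,"dz":0,"ax":0,"ay":0,"az":0,"hand":0},{"dx":0,"dy":0.0015,"dz":0,"ax":0,"ay":0,"az":0,"hand":0},{"dx":0,"dy":0,"dz":0,"ax":0,"ay":0,"az":0,"hand":0}]'
python3 st.py
```

```text
time: 13.08
tool_pos: [0.5977, -0.2251, 0.1432]
eef_rot: [0.613, -0.391, 0.369, -0.579]
ft_force: [2.2, 0.3, -4.0]
grip_width: 0.143
t 13.08 tool in face [-1.8  0.8 26.5] h 4.9 F face [ 0.3  0.1 -4.6] M tool [-0.5   0.13 -0.16] g 0.143
rot [ 0.03 -0.04  0.01]
```

```bash
python3 -m jog '[{"dx":0,"dy":0.001,"dz":0.0003,"ax":0,"ay":0,"az":0,"hand":0},{"dx":0,"dy":0.001,"dz":0,"ax":0,"ay":0,"az":0,"hand":0},{"dx":0,"dy":0.001,"dz":0,"ax":0,"ay":0,"az":0,"hand":0},{"dx":0,"dy":0,"dz":0,"ax":0,"ay":0,"az":0,"hand":0},{"dx":0,"dy":0,"dz":0,"ax":0,"ay":0,"az":0,"hand":0}]'
python3 st.py
```

```text
time: 13.5
tool_pos: [0.599, -0.2249, 0.1408]
eef_rot: [0.613, -0.391, 0.369, -0.579]
ft_force: [0.0, -0.2, -6.7]
grip_width: 0.142
t 13.5 tool in face [-1.6  1.  23.7] h 2.1 F face [-2.8 -0.2 -6.1] M tool [-0.93  0.02 -0.16] g 0.142
rot [ 0.04 -0.03 -0.01]
```

```bash
python3 -m jog '[{"dx":0,"dy":0.001,"dz":0,"ax":0,"ay":0,"az":0,"hand":0},{"dx":0,"dy":0.0007,"dz":0,"ax":0,"ay":0,"az":0,"hand":0},{"dx":0,"dy":0,"dz":0,"ax":0,"ay":0,"az":0,"hand":0},{"dx":0,"dy":0,"dz":0,"ax":0,"ay":0,"az":0,"hand":0}]'
python3 st.py
```

```text
time: 13.83
tool_pos: [0.5997, -0.2248, 0.1394]
eef_rot: [0.613, -0.391, 0.369, -0.579]
ft_force: [-1.1, 0.5, -5.5]
grip_width: 0.142
t 13.83 tool in face [-1.5  1.1 22.1] h 0.5 F face [-3.3  0.5 -4.5] M tool [-1.04  0.05 -0.05] g 0.142
rot [ 0.03 -0.02 -0.01]
```

```bash
python3 -m jog '[{"dx":0,"dy":0.0006,"dz":0,"ax":0,"ay":0,"az":0,"hand":0},{"dx":0,"dy":0.0006,"dz":0,"ax":0,"ay":0,"az":0,"hand":0},{"dx":0,"dy":0,"dz":0,"ax":0,"ay":0,"az":0,"hand":0},{"dx":0,"dy":0,"dz":0,"ax":0,"ay":0,"az":0,"hand":0}]'
python3 st.py
```

```text
time: 14.17
tool_pos: [0.5998, -0.2247, 0.1394]
eef_rot: [0.613, -0.39, 0.369, -0.579]
ft_force: [-7.7, 1.5, 7.6]
grip_width: 0.144
t 14.17 tool in face [-1.5  1.1 22.1] h 0.5 F face [-3.7  2.  10.1] M tool [-1.48  0.1   0.3 ] g 0.144
rot [-0.02 -0.03 -0.02]
```

The plate has met firm contact at h ≈ 0.5 mm (+10 N along the normal), so it looks home. I'll check the pictures before letting go.

```bash
python3 - <<'E'
from h import *
for n,x,y in(('scene',150,210),('top',280,110)):
    im=optics.read_camera(n)[:,:,::-1]; crop(im,x,y,130,105,6,f'pics/{n}10.png')
E
python3 st.py
```

```text
t 14.27 tool in face [-1.5  1.1 22.1] h 0.5 F face [-4.2  1.   9.1] M tool [-1.47  0.09  0.25] g 0.148
rot [-0.02 -0.03 -0.02]
```

View pics/scene10.png

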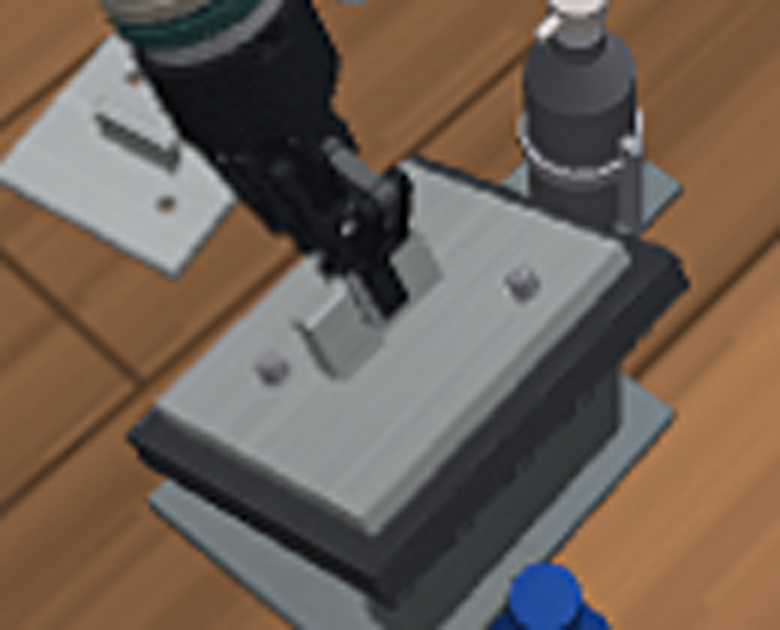

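View pics/top10.png

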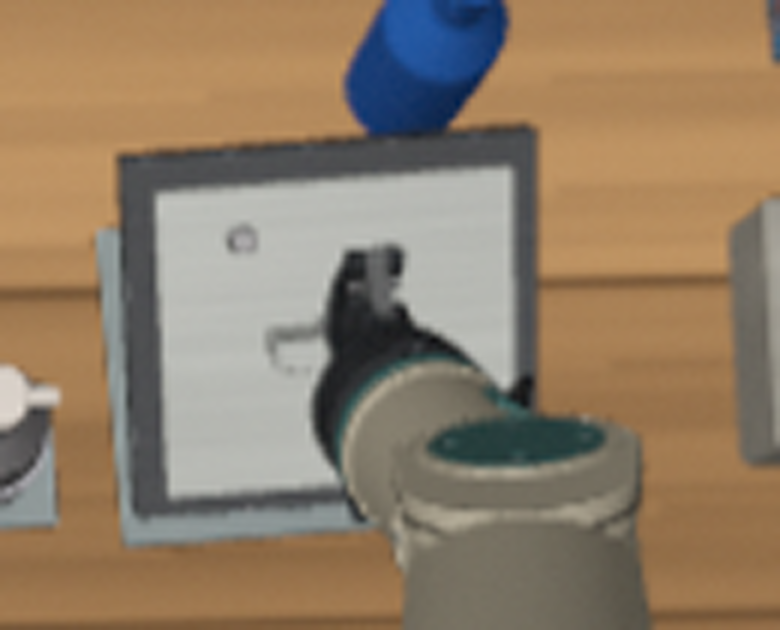

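Both pins stand up through the holes, at scene crop (272,370) and (522,283), and the plate lies flat on the bed. Now I'll release it and retreat along the normal.

```bash
python3 -m jog '[{"dx":0,"dy":0,"dz":0,"ax":0,"ay":0,"az":0,"hand":20},{"dx":0,"dy":0,"dz":0,"ax":0,"ay":0,"az":0,"hand":30},{"dx":0,"dy":0,"dz":0,"ax":0,"ay":0,"az":0,"hand":45},{"dx":0,"dy":0,"dz":0,"ax":0,"ay":0,"az":0,"hand":60},{"dx":0,"dy":0,"dz":0,"ax":0,"ay":0,"az":0,"hand":60},{"dx":0,"dy":0,"dz":0,"ax":0,"ay":0,"az":0,"hand":60}]' 20
python3 st.py
```

```text
time: 14.77
tool_pos: [0.6007, -0.2249, 0.1385]
eef_rot: [0.613, -0.391, 0.369, -0.579]
ft_force: [0.7, 0.1, 0.1]
grip_width: 0.604
t 14.77 tool in face [-1.   0.8 20.9] h -0.7 F face [ 0.7  0.1 -0.2] M tool [-0.43  0.01  0.03] g 0.604
rot [-0.01 -0.02  0.01]
```

```bash
python3 -m jog '[{"dx":0,"dy":-0.005,"dz":0,"ax":0,"ay":0,"az":0,"hand":60},{"dx":0,"dy":-0.01,"dz":0,"ax":0,"ay":0,"az":0,"hand":60},{"dx":0,"dy":-0.02,"dz":0,"ax":0,"ay":0,"az":0,"hand":60},{"dx":0,"dy":-0.03,"dz":0,"ax":0,"ay":0,"az":0,"hand":60},{"dx":0,"dy":-0.03,"dz":0,"ax":0,"ay":0,"az":0,"hand":60},{"dx":0,"dy":-0.03,"dz":0,"ax":0,"ay":0,"az":0,"hand":60},{"dx":0,"dy":-0.03,"dz":0,"ax":0,"ay":0,"az":0,"hand":60},{"dx":0,"dy":-0.02,"dz":0,"ax":0,"ay":0,"az":0,"hand":60},{"dx":0,"dy":0,"dz":0,"ax":0,"ay":0,"az":0,"hand":60},{"dx":0,"dy":0,"dz":0,"ax":0,"ay":0,"az":0,"hand":60}]'
python3 - <<'E'
from h import *
import face
for n,x,y in(('scene',150,210),('top',280,110)):
    im=optics.read_camera(n)[:,:,::-1]; cv2.imwrite(f'pics/full_{n}11.png',im); crop(im,x,y,130,105,6,f'pics/{n}11.png')
# expected plate top corners when flush
Rf,of=face.frame((.6105,-.2252,.058))
for n,x,y in(('scene',150,210),('top',280,110)):
    for h in(.012,.016):
        W=np.array([of+Rf@np.array([a,b,h])-BIAS[n] for a,b in((.075,.085),(.075,-.085),(-.075,-.085),(-.075,.085))]); print(n,h,np.round((proj(n,W)-[x,y]+.5)*6-.5).tolist())
E
python3 st.py
```

```text
time: 15.6
tool_pos: [0.5268, -0.2292, 0.2985]
eef_rot: [0.614, -0.39, 0.368, -0.58]
ft_force: [0.4, 0.6, -0.1]
grip_width: 0.596
scene 0.012 [[622.0, 244.0], [362.0, 520.0], [153.0, 405.0], [404.0, 161.0]]
scene 0.016 [[619.0, 237.0], [358.0, 514.0], [150.0, 399.0], [400.0, 155.0]]
top 0.012 [[155.0, 194.0], [511.0, 166.0], [514.0, 469.0], [168.0, 496.0]]
top 0.016 [[156.0, 195.0], [513.0, 168.0], [516.0, 471.0], [169.0, 498.0]]
t 15.7 tool in face [ -1.6   1.7 195.3] h 173.7 F face [-0.6  0.   0.2] M tool [-0.45 -0.06  0.  ] g 0.603
rot [ 0.06 -0.   -0.07]
```

View pics/scene11.png

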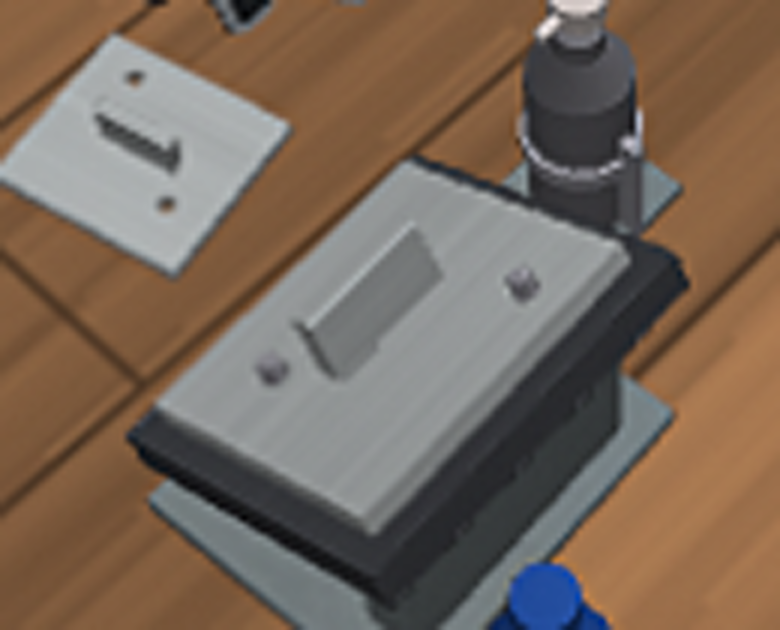

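View pics/top11.png

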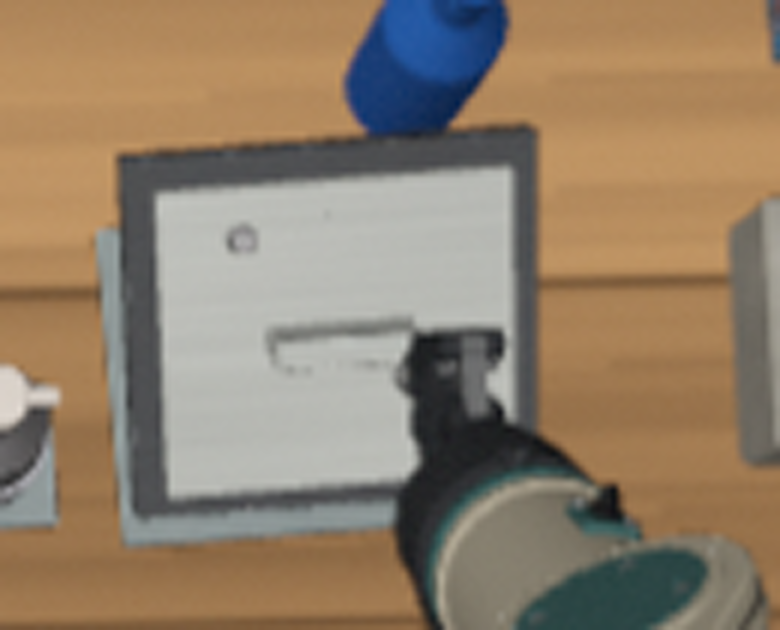

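View pics/full_scene11.png

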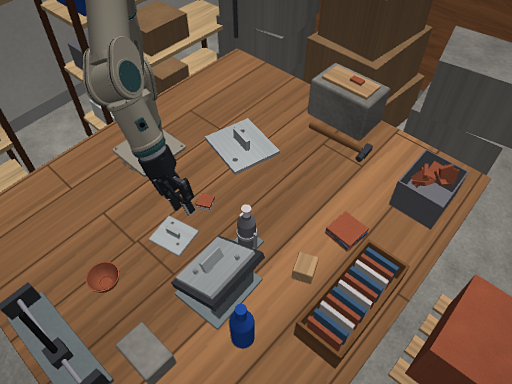

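The plate's corners are at scene crop (630,250), (370,530), (158,405) and (410,158). They match the flush prediction or lie slightly below it. The gripper is clear, the cap is up and the other things haven't moved, so I'm handing in.

```bash
python3 -c "
from rig import job_done; print(job_done())"
```

```text
the job is handed in; nothing more can be done
None
```

The mould is ready and handed in at about 15.7 s. The pump cap was pressed and came back up, and the cover plate lies flush over both pins with the gripper clear of it.

- **Cap:** I pressed it with the shut fingers until it bottomed out, at tip height 0.1758 m and 22 N. A later picture showed it back up.
- **Plate:** I gripped the middle-sized plate by its rib and lowered it square to the face in 1–4 mm steps. The force showed firm contact at about +10 N along the face's normal, and I then let go and backed off.
- **Last checks:** Both pins show through the holes. The plate's corners in both cameras match the flush prediction to within 1–2 pixels. By eye, the bystanders have not moved, and the wrist force read about zero.
- **Disagreements:**
  - The two cameras differed by about 4.5 mm in y, so I worked from the plate's position relative to the pins.
  - The plate sat about 2.5 mm off the tool's centre along the slope, and I corrected for that before lowering.
  - At contact the arm's reading put the plate 0.5 mm above the face, which is within the calibration's tolerance.

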